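# Pry open a junction box and probe its terminals

### The arm

A 6-joint arm with a two-finger parallel gripper is mounted at the origin on the work surface. World frame = base frame: x ahead of the robot, y to its left, z up, the work surface at z = 0. Lengths are in m, angles in rad, forces in N, time in s.
With the tool pointing down it reaches from about 0.375 to 0.9 m from the base axis. Payload 3.1 kg.
Tool frame: the origin (TCP) lies midway between the tips of the shut fingers; the grasp point (between the pads) lies 19 mm behind it; z points along the fingers, y is the line along which they close (so a half turn about z gives the same grasp; the last joint's range is limited). The gripper opens to 85 mm and grips with 20 to 120 N. Pads are 22 mm wide; open, the fingers measure 114 mm over their backs; the gripper's body (76 mm by 85 mm) begins 54 mm behind the grasp point. The pads swing forward as they close: fully open they stand 13 mm farther back than shut.
Start: joints at [0.969, 0.527, 1.433, -0, 1.181, -0.178], TCP at [0.257, 0.57, 0.231] pointing down, gripper open.
Joint ranges: [-3.08, 3.08], [-0.75, 2.2], [0.22, 2.44], [-1.43, 4.57], [0, 2.65], [-2.85, 2.85]. Speed limits (rad/s): [2.79, 2.79, 3.14, 3.14, 3.14, 3.14].

### API

Orientations are given as a unit quaternion [w, x, y, z].
In Python, from bench import manip gives the robot as it stands.
- The arm moves only by the tool step_arm, never from a script. Its argument "commands" is a list of rows, each an object with "gripper": the finger opening in mm, from 0 to 85.4; "translation": the shift along the tool's x, y, z as a fraction of full scale, a list of three; "rot": the turn, a rotation vector about the tool's x, y, z as a fraction of full scale, a list of three. A call has 1 to 20 rows; each row shifts and turns the commanded pose from where the row before left it, along the tool's axes as they then stand; what a row does not reach is not made up. Full scale, the value 1, is 4 cm for a shift and pi rad for a turn. A row lasts 1/8 s, in which the tool goes at most 62.5 mm and 10.7 degrees, less where a joint would pass 70% of its speed; a pose out of reach is approached as far as the arm can. A call with a number of a shift or a turn outside -1 to 1 is refused whole. A call with a gripper value outside its range is refused whole. The fingers move at their own pace and stop on an object; the grip force is fixed at half the most. Time passes only in rows, so rows that do not move let the fingers close. It gives the time, the measured TCP pose, the force, the opening and the grip force at its end, in the units of the state.
- manip.read_state(): the state, without advancing time (a new reading comes with each control period).
- manip.read_camera(name): name is "scene" or "side" or "wrist"; returns a dict with "image" (400x640x3 uint8, red, green, blue), "K" (3x3 intrinsics, pixels), "T" (4x4, takes a point from camera to world coordinates). Camera axes: x right, y down, z forward; pixel columns grow to the right and rows downward; lengths in m; the calibration is good to about 2 mm. A picture is of the moment at which its call begins. There is no depth.
- manip.close_job(): hands the job in; it is judged then, once.
Trained networks look in a picture, given as the dict that the camera call returned (one of the last four; its "shot" number tells which), for a name from the list of things; names that differ only in an ending like _2 or _b are one class to them, and where a whole thing is asked for, a point or a joint stands for the part that bears it (a point fixed in the world has none). Each returns a list of dicts, best first, with "confidence" (0 to 1); they miss things now and then, are a little off and sometimes report something else, mostly with a low value. They report only what shows in the picture. A call takes as long as a camera call. They do not tell look-alikes from the thing itself.
- manip.masks_of(picture, query): "region" (400x640 bool, what is visible of it) and "location" ([column, row] in pixels, amid what is visible of it).
The state is a dict: "t": time; "joints": joint angles; "dq": joint speeds; "joint_efforts": joint torques, N m; "ee_pos": TCP position; "tcp_rot": TCP orientation; "force": force on the tool from outside, world axes, zero at the start; "moment": the same for the moment, N m; "finger_gap": opening from 0.0 (shut) to 1.0 (fully open); "finger_force": force on a finger pad.
Only numpy, scipy, OpenCV 4.12 (cv2) and the standard library are available. Lean on these libraries where they do the work, as an engineer would, in place of code of your own. Each camera call takes 0.05 s, during which the arm holds its last target. There are 200 camera calls.

### The job

Using the flat pry blade in the opening notch, lever up the hinged cover of the junction box and swing it wide open. With the test probe's needle, lightly touch the dot in the middle of each brass terminal head inside, one after the other from the smallest head to the largest. Then, with the terminals left standing, shut the cover fully, leave the blade and the probe lying flat on the white mat, and do not disturb the block, tape and cup standing around.

Things in the scene. Friction and masses are not known exactly. Their poses are not given: they have to be found in the camera images.
- cover (a joint): angle of the junction box's cover, rad: 0 shut, grows as the cover swings up, 1.9 at the stop. The hinge is stiff, so the cover stays where it is left. The cover is a plain grey plate 150 x 200 x 6 mm lying flush on the box, with no handle
- box: grey junction box, fixed to the bench, 150 (its x) x 200 (its y) x 60 mm high with the cover's plate on top of that; walls 6 mm. Origin: centre of its underside; its own -x side is the front with the opening notch, its +x side carries the hinge. Inside is a green board (top 10 mm above the origin) with brass-headed terminals. Round black cable glands stick out 12 mm from the +y and -y sides
- notch (a point): middle of the opening notch in the box's front face, under the cover's front edge, 54 mm above the bench; the notch is 60 mm wide (along the box's y) and 13 mm high, from 47 to 60 mm; the cover's underside is at 60 mm. Axes as the box: +x points into the box
- hinge (a point): middle of the hinge line, 60 mm above the bench, at the box's +x edge; the hinge runs along the box's y. Axes as the box
- cover_edge (a point): middle of the cover's front edge, on its outer (top) face, 150 mm from the hinge line; moves with the cover
- blade: pry tool: wooden handle 90 x 18 x 16 mm with a flat steel blade 70 x 18 x 3 mm running on from it. Origin: centre of the handle's underside as it lies; +x along the blade, +z up as it lies; the blade's centre plane is 8 mm above the underside
- blade_tip (a point): middle of the end of the steel blade, 115 mm along +x from the blade's origin and 8 mm up
- probe: test probe: square black handle 90 x 14 x 14 mm with a grey cone and a thin steel needle (4 mm thick, reaching 90 mm beyond the handle). Origin: centre of the handle's underside as it lies; +x along the needle, +z up as it lies; its axis is 7 mm above the underside
- probe_tip (a point): point of the probe's needle, 135 mm along +x from the probe's origin and 7 mm up
- mat: white paper-faced tool mat, fixed, 340 (its x) x 320 (its y) x 2 mm; origin: centre of its underside
- wood_block: bystander: wooden block 60 x 90 x 35 mm, origin under its centre
- tape: bystander: roll of tape, 100 mm across, 25 mm high, origin under its centre
- pen_cup: bystander: yellow plastic cup 70 mm across, 80 mm high, origin under its centre
- term12: terminal standing loose on the board in the box (300 g): round steel foot 36 mm across and 10 mm high, black stem, a square brass head 12 x 12 x 4 mm, the head's top 44 mm above the origin (54 mm above the bench), a small black dot at its middle is the test point; origin: centre of the post's foot, straight below the dot; may be absent
- term20: terminal standing loose on the board in the box (300 g): round steel foot 36 mm across and 10 mm high, black stem, a square brass head 20 x 20 x 4 mm, the head's top 44 mm above the origin (54 mm above the bench), a small black dot at its middle is the test point; origin: centre of the post's foot, straight below the dot; may be absent
- term28: terminal standing loose on the board in the box (300 g): round steel foot 36 mm across and 10 mm high, black stem, a square brass head 28 x 28 x 4 mm, the head's top 44 mm above the origin (54 mm above the bench), a small black dot at its middle is the test point; origin: centre of the post's foot, straight below the dot; may be absent
- term36: terminal standing loose on the board in the box (300 g): round steel foot 36 mm across and 10 mm high, black stem, a square brass head 36 x 36 x 4 mm, the head's top 44 mm above the origin (54 mm above the bench), a small black dot at its middle is the test point; origin: centre of the post's foot, straight below the dot; may be absent
Not all that is in view belongs to the job. Of the things shaped like the blade, the wooden one is meant.

How it is judged:
By the outcome, as a careful person would: the job done as asked, in the order asked, and still so for the second after the job is handed in, with the robot touching nothing.
Of term12, term20, term28, term36 only 2 to 4 are there at a start; the rules pass over those that are not, and their reading is None.
At some moment in a run one of blade, probe may be knocked a few centimetres aside while the robot is not near it.
It also fails if it takes over 210 s, if anything falls off the work surface, if the arm or the gripper's body presses on something with over 40 N, if the wrist force passes 120 N, or if a joint passes its speed limit or range.

## Working session

There is one attempt and no reset: what is moved stays moved. The work goes in short steps, Python scripts to look and compute and a tool call to move; the robot and the scene stay as the last step left them, time stands still between calls to the robot, and variables do not carry over. Pictures are saved under pics/ and viewed, at most 14 in all, crops included, and the job is handed in when it is done.

Besides the shell and the picture viewer there is one more tool, called after "Emit:" as name(argument=value, ...) on one line, values as JSON. step_arm: Moves the arm, as the interface text tells. Shift numbers are shares of 4 cm and turn numbers shares of pi rad, none past 1 either way. Its arguments: {"type":"object","properties":{"commands":{"type":"array","items":{"type":"object","properties":{"gripper":{"type":"number"},"translation":{"type":"array","items":{"type":"number","minimum":-1,"maximum":1}},"rot":{"type":"array","items":{"type":"number","minimum":-1,"maximum":1}}}}}},"required":["commands"]}

```bash
mkdir -p pics; ls; cat > h.py <<'E'
import numpy as np, cv2
from scipy.spatial.transform import Rotation as R
from bench import manip
def cam(n,save=None):
    p=manip.read_camera(n)
    if save: cv2.imwrite('pics/'+save,p['image'][:,:,::-1])
    return p
def ray(p,uv,z):
    K,T=np.array(p['K']),np.array(p['T'])
    d=T[:3,:3]@np.linalg.solve(K,[uv[0],uv[1],1]); o=T[:3,3]
    return o+d*(z-o[2])/d[2]
def proj(p,X):
    T=np.array(p['T']); c=T[:3,:3].T@(np.asarray(X,float)-T[:3,3]); u=np.array(p['K'])@c
    return u[:2]/u[2]
def mask(p,q,n=3):
    return manip.masks_of(p,q)[:n]
E
python3 - <<'E'
from h import *
for n in ['scene','side','wrist']:
    p=cam(n,n+'0.png'); print(n,np.round(p['T'],3).tolist(),np.round(p['K'],0).tolist())
    for q,z in dict(box=.03,cover=.066,blade=.008,probe=.007,mat=.002,wood_block=.035,tape=.025,pen_cup=.08).items():
        for m in mask(p,q):
            r=m['region'].astype(np.uint8); 
            c=max(cv2.findContours(r,0,2)[0],key=cv2.contourArea)
            b=cv2.boxPoints(cv2.minAreaRect(c))
            print(q,round(m['confidence'],2),np.round(m['location']),np.round(ray(p,m['location'],z),3)[:2],[np.round(ray(p,x,z)[:2],3).tolist() for x in b],r.sum())
print(manip.read_state())
E
```

```text
pics
scene [[-0.813, 0.37, -0.449, 1.138], [0.582, 0.511, -0.633, 0.755], [-0.004, -0.776, -0.631, 0.885], [0.0, 0.0, 0.0, 1.0]] [[403.0, 0.0, 319.0], [0.0, 403.0, 198.0], [0.0, 0.0, 1.0]]
box 0.55 [305. 192.] [ 0.546 -0.159] [[0.641, -0.285], [0.371, -0.252], [0.486, -0.024], [0.717, -0.067]] 2766
cover 0.89 [300. 188.] [ 0.572 -0.147] [[0.649, -0.242], [0.402, -0.213], [0.485, -0.049], [0.704, -0.086]] 1822
blade 0.68 [299. 195.] [ 0.557 -0.179] [[0.63, -0.312], [0.352, -0.286], [0.468, -0.048], [0.705, -0.085]] 2776
blade 0.65 [369. 186.] [ 0.325 -0.077] [[0.407, -0.07], [0.247, -0.12], [0.254, -0.09], [0.412, -0.043]] 185
blade 0.59 [376. 275.] [0.582 0.247] [[0.583, 0.152], [0.557, 0.148], [0.585, 0.314], [0.609, 0.316]] 353
probe 0.53 [409. 264.] [0.478 0.27 ] [[0.48, 0.209], [0.453, 0.202], [0.46, 0.315], [0.485, 0.32]] 202
mat 0.91 [389. 278.] [0.556 0.272] [[0.694, 0.086], [0.206, 0.034], [0.37, 0.417], [0.742, 0.404]] 10032
wood_block 0.96 [269. 246.] [ 0.778 -0.005] [[0.807, -0.048], [0.718, -0.016], [0.755, 0.068], [0.839, 0.037]] 710
tape 0.65 [244. 193.] [ 0.718 -0.282]
[... 2059 characters left out ...]
0.315]] 4074
{'t': 1.35, 'joints': array([ 9.68497446e-01,  5.27472334e-01,  1.43270790e+00, -7.94371209e-06,
        1.18141431e+00, -1.78518341e-01]), 'dq': array([ 0.00065172, -0.00012304,  0.00108696,  0.00192066, -0.00086388,
       -0.00054975]), 'joint_efforts': array([-2.53223134e-04, -4.42320228e+01, -1.78414571e+01, -2.36706910e-04,
        7.33189190e-04, -8.49347366e-07]), 'ee_pos': array([0.2569741 , 0.56969415, 0.23132489]), 'tcp_rot': array([ 3.03755353e-06,  2.10306795e-01,  9.77635439e-01, -2.27436851e-06]), 'force': array([-0.02636601, -0.29873496,  0.78312045]), 'moment': array([ 0.03105634, -0.01457432,  0.01072499]), 'finger_force': 0.0, 'finger_gap': 1.0044045725904625}
```

View pics/side0.png

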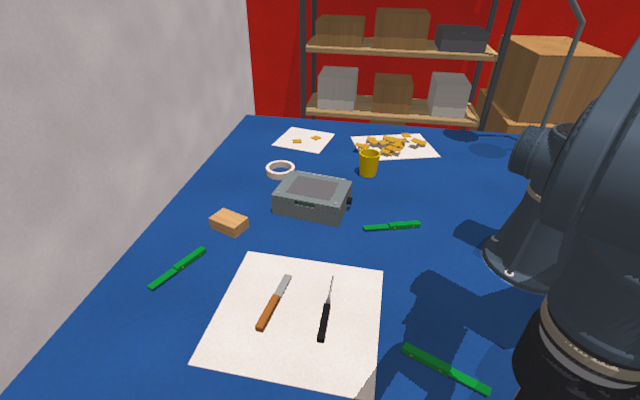

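View pics/scene0.png

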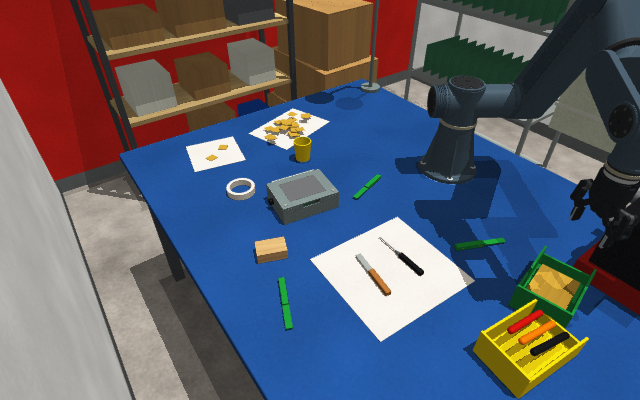

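The blade (wooden handle) is on the mat: in the side view its handle is near (267,315) and its tip near (288,278). The probe is next to it, with its handle at (323,325) and tip at (331,278). The box notch faces the mat, at (304,204). The wood block is at (229,222), the cup at (369,163) and the tape at (280,170). I'll move above the blade first.

Emit:
step_arm(commands=[{"gripper":85,"translation":[-0.915,-0.356,0],"rot":[0,0,0]},{"gripper":85,"translation":[-0.915,-0.356,0],"rot":[0,0,0]},{"gripper":85,"translation":[-0.915,-0.356,0],"rot":[0,0,0]},{"gripper":85,"translation":[-0.915,-0.356,0],"rot":[0,0,0]},{"gripper":85,"translation":[-0.915,-0.356,0],"rot":[0,0,0]},{"gripper":85,"translation":[-0.915,-0.356,0],"rot":[0,0,0]},{"gripper":85,"translation":[-0.915,-0.356,0],"rot":[0,0,0]},{"gripper":85,"translation":[-0.915,-0.356,0],"rot":[0,0,0]},{"gripper":85,"translation":[-0.915,-0.356,0],"rot":[0,0,0]},{"gripper":85,"translation":[-0.915,-0.356,0],"rot":[0,0,0]},{"gripper":85,"translation":[-0.915,-0.356,0],"rot":[0,0,0]},{"gripper":85,"translation":[-0.915,-0.356,0],"rot":[0,0,0.052]},{"gripper":85,"translation":[0,0,0],"rot":[0,0,0.052]},{"gripper":85,"translation":[0,0,0],"rot":[0,0,0.052]},{"gripper":85,"translation":[0,0,0],"rot":[0,0,0.052]},{"gripper":85,"translation":[0,0,0],"rot":[0,0,0.052]},{"gripper":85,"translation":[0,0,0],"rot":[0,0,0.052]},{"gripper":85,"translation":[0,0,0],"rot":[0,0,0.052]},{"gripper":85,"translation":[0,0,0],"rot":[0,0,0.052]},{"gripper":85,"translation":[0,0,0],"rot":[0,0,0]}])

```text
t: 3.85
ee_pos: [0.587, 0.2333, 0.2313]
tcp_rot: [-0.0, 0.761, 0.649, -0.0]
force: [-0.5, -0.2, 0.2]
finger_gap: 0.995
finger_force: 0.0
```

```bash
cat >> h.py <<'E'
def st():
    s=manip.read_state(); w,x,y,z=s['tcp_rot']; return s, np.array(s['ee_pos']), R.from_quat([x,y,z,w])
def show():
    s,p,r=st(); print('t',round(s['t'],2),'tcp',np.round(p,4),'axes x',np.round(r.as_matrix()[:,0],3),'y',np.round(r.as_matrix()[:,1],3),'z',np.round(r.as_matrix()[:,2],3),'F',np.round(s['force'],1),'gap',round(s['finger_gap']*85.4,1),'j',np.round(s['joints'],2))
def delta(tp,M=None):
    "shift (shares) in the present tool axes, and rotvec (shares) to matrix M"
    s,p,r=st(); d=r.inv().apply(np.array(tp)-p)/.04
    print('shift',np.round(d,3),'rot',None if M is None else np.round((r.inv()*R.from_matrix(M)).as_rotvec()/np.pi,4))
def ends(p,m,z):
    "long-axis ends of a mask on plane z, via principal axis of world points"
    v,u=np.nonzero(m['region']); P=np.array([ray(p,x,z)[:2] for x in zip(u,v)])
    c=P.mean(0); a=np.linalg.svd(P-c,full_matrices=False)[2][0]; t=(P-c)@a
    return c+a*t.min(), c+a*t.max()
E
python3 - <<'E'
from h import *
show()
for n in ['wrist','side']:
    p=cam(n,n+'1.png')
    for q in ['blade','probe']:
        for m in mask(p,q): print(n,q,round(m['confidence'],2),np.round(ends(p,m,.01),4).tolist())
E
```

```text
t 3.85 tcp [0.587  0.2333 0.2313] axes x [0.157 0.988 0.   ] y [ 0.988 -0.157 -0.   ] z [-0.  0. -1.] F [-0.5 -0.2  0.2] gap 85.0 j [0.2  0.54 1.41 0.   1.19 0.36]
wrist blade 0.92 [[0.5997, 0.3112], [0.5745, 0.152]]
wrist blade 0.86 [[0.2298, 0.3416], [0.322, 0.3003]]
wrist blade 0.73 [[0.8699, 0.245], [0.803, 0.0961]]
wrist probe 0.55 [[0.4752, 0.3157], [0.4721, 0.1376]]
side blade 0.91 [[0.574, 0.1535], [0.5984, 0.3144]]
side blade 0.86 [[0.2569, -0.1045], [0.4083, -0.0561]]
side blade 0.81 [[0.3189, 0.3012], [0.1719, 0.3684]]
side probe 0.79 [[0.4718, 0.2062], [0.4747, 0.3211]]
```

View pics/wrist1.png

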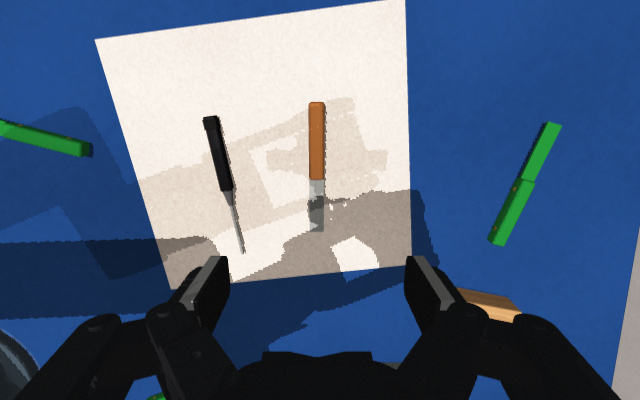

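The wrist view shows the wooden blade in line with the tool x axis, from (317,103) to (317,230), and the probe at left from (210,118) to (243,252). I'll descend and grasp the blade handle near the steel.

Emit:
step_arm(commands=[{"gripper":50,"translation":[0.1,0,0.8],"rot":[0,0,0]},{"gripper":50,"translation":[0,0,0.8],"rot":[0,0,0]},{"gripper":50,"translation":[0,0,0.8],"rot":[0,0,0]},{"gripper":50,"translation":[0,0,0.8],"rot":[0,0,0]},{"gripper":50,"translation":[0,0,0.8],"rot":[0,0,0]},{"gripper":50,"translation":[0,0,0.8],"rot":[0,0,0]},{"gripper":50,"translation":[0,0,0.6],"rot":[0,0,0]},{"gripper":50,"translation":[0,0,0.26],"rot":[0,0,0]},{"gripper":50,"translation":[0,0,0],"rot":[0,0,0]},{"gripper":0,"translation":[0,0,0],"rot":[0,0,0]},{"gripper":0,"translation":[0,0,0],"rot":[0,0,0]},{"gripper":0,"translation":[0,0,0],"rot":[0,0,0]},{"gripper":0,"translation":[0,0,0],"rot":[0,0,0]},{"gripper":0,"translation":[0,0,0],"rot":[0,0,0]}])

```text
t: 5.9
ee_pos: [0.5887, 0.2375, 0.0064]
tcp_rot: [0.001, 0.761, 0.648, 0.001]
force: [-0.2, -0.0, 6.8]
finger_gap: 0.188
finger_force: 61.1
```

```bash
python3 - <<'E'
from h import *
show()
E
```

```text
t 5.9 tcp [0.5887 0.2375 0.0064] axes x [0.159 0.987 0.001] y [ 0.987 -0.159  0.002] z [ 0.003  0.001 -1.   ] F [-0.2 -0.   6.8] gap 16.1 j [0.21 0.84 1.54 0.   0.75 0.37]
```

Emit:
step_arm(commands=[{"gripper":0,"translation":[0,0,-0.3],"rot":[0,0,0]},{"gripper":0,"translation":[0,0,-0.8],"rot":[0,0,0]},{"gripper":0,"translation":[0,0,-0.9],"rot":[0,0,0]},{"gripper":0,"translation":[0,0,-0.9],"rot":[0,0,0]},{"gripper":0,"translation":[0,0,-0.9],"rot":[0,0,0]},{"gripper":0,"translation":[0,0,0],"rot":[0,0,0]}])

```text
t: 6.65
ee_pos: [0.5898, 0.2378, 0.1606]
tcp_rot: [0.002, 0.761, 0.648, 0.003]
force: [-0.2, -0.7, -0.5]
finger_gap: 0.193
finger_force: 60.3
```

```bash
python3 - <<'E'
from h import *
show()
from scipy.optimize import least_squares
obs=[]
for n in ['wrist','side','scene']:
    p=cam(n,n+'2.png')
    for m in mask(p,'cover',1):
        r=m['region'].astype(np.uint8); c=max(cv2.findContours(r,0,2)[0],key=cv2.contourArea)
        h=cv2.convexHull(c); e=.02
        while len(q:=cv2.approxPolyDP(h,e*cv2.arcLength(h,True),True))>4: e+=.005
        print(n,round(m['confidence'],2),q.reshape(-1,2).tolist(),[np.round(ray(p,x,.066)[:2],3).tolist() for x in q.reshape(-1,2)])
        if n!='wrist': obs.append((p,h.reshape(-1,2).astype(np.float32)))
    for m in mask(p,'box',1):
        print(' box',round(m['confidence'],2),np.round(m['location']))
    for m in mask(p,'blade',2): print(' blade',round(m['confidence'],2),np.round(m['location']),m['region'].sum())
# fit top face rectangle to hulls
def quad(v):
    c,s=np.cos(v[2]),np.sin(v[2]); X=np.array([c,s,0]);Y=np.array([-s,c,0]); C=np.array([v[0],v[1],.066])
    return [C+a*.075*X+b*.1*Y for a,b in((1,1),(1,-1),(-1,-1),(-1,1))]
def f(v):
    o=[]
    for p,h in obs:
        Q=np.array([proj(p,x) for x in quad(v)],np.float32)
        o+=[cv2.pointPolygonTest(Q.reshape(-1,1,2),(float(a),float(b)),True) for a,b in h]
    return o
v=least_squares(f,[.57,-.15,-1.5],loss='soft_l1',diff_step=1e-3)
print(v.x,np.round(f(v.x),1))
E
```

```text
t 6.65 tcp [0.5898 0.2378 0.1606] axes x [0.159 0.987 0.003] y [ 0.987 -0.159  0.007] z [ 0.007  0.002 -1.   ] F [-0.2 -0.7 -0.5] gap 16.5 j [ 0.21  0.62  1.47 -0.    1.04  0.37]
 blade 0.92 [559. 212.] 3500
 blade 0.7 [ 18. 165.] 742
side 0.7 [[288, 172], [351, 184], [337, 208], [289, 198]] [[0.656, -0.222], [0.458, -0.185], [0.485, -0.054], [0.622, -0.079]]
 box 0.85 [317. 196.]
 blade 0.94 [259. 260.] 381
 blade 0.76 [182. 266.] 434
scene 0.9 [[338, 191], [283, 210], [267, 184], [319, 170]] [[0.48, -0.061], [0.678, -0.085], [0.651, -0.232], [0.461, -0.195]]
 box 0.83 [304. 193.]
 blade 0.84 [476. 242.] 312
 blade 0.63 [389. 247.] 228
[ 0.56728723 -0.14649363 -1.72427189] [-1.7 -1.4 -0.5 -0.6 -0.4 -0.8 -0.7 -0.7 -0.1  0.7  0.1  0.   0.5 -0.
 -0.1  0.2 -0.6 -1.  -0.8 -0.6 -0.2 -0.2  0.1  0.7 -0.8 -0.9 -1.1 -1.
 -0.7]
```

View pics/wrist2.png

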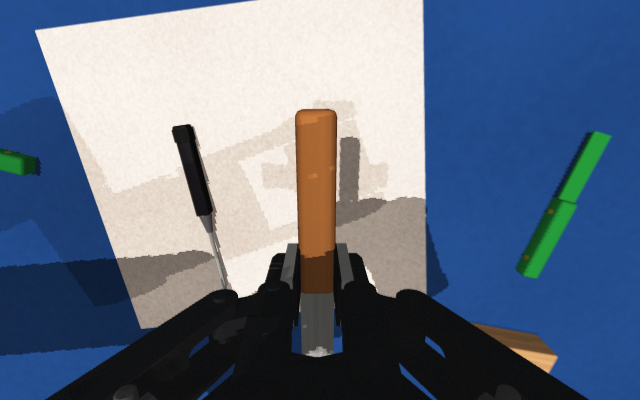

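The wrist camera looks back over the mat and shows the blade held centred in the fingers. I'll check the box fit on an enlarged crop.

```bash
python3 - <<'E'
from h import *
from scipy.optimize import least_squares
ims=[]
for n in ['side','scene']:
    p=cam(n); im=p['image'][:,:,::-1].copy(); c=np.array([.5673,-.1465]); a=-1.7243
    X=np.array([np.cos(a),np.sin(a),0]);Y=np.array([-X[1],X[0],0])
    B=lambda x,y,z: np.array([*c,0])+X*x+Y*y+np.array([0,0,z])
    u0,v0=proj(p,B(0,0,.03)).astype(int)-[65,50]
    big=cv2.resize(im[v0:v0+100,u0:u0+130],None,fx=6,fy=6,interpolation=cv2.INTER_CUBIC)
    def pl(pts,col):
        q=np.array([((proj(p,x)-[u0,v0]+.5)*6) for x in pts]).astype(int); cv2.polylines(big,[q.reshape(-1,1,2)],True,col,1)
    pl([B(i*.075,j*.1,.066) for i,j in((1,1),(1,-1),(-1,-1),(-1,1))],(0,0,255))
    pl([B(-.075,j*.1,z) for j,z in((1,0),(-1,0),(-1,.066),(1,.066))],(0,255,255))
    pl([B(-.075,j*.03,z) for j,z in((1,.047),(-1,.047),(-1,.06),(1,.06))],(0,255,0))
    cv2.imwrite(f'pics/fit_{n}.png',big)
    ims.append(cv2.resize(big,(700,538)))
cv2.imwrite('pics/fit.png',cv2.resize(np.vstack(ims),(430,600*1)) if 0 else cv2.resize(np.hstack(ims),(800,308)))
E
```

```text
(no output)
```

View pics/fit_side.png

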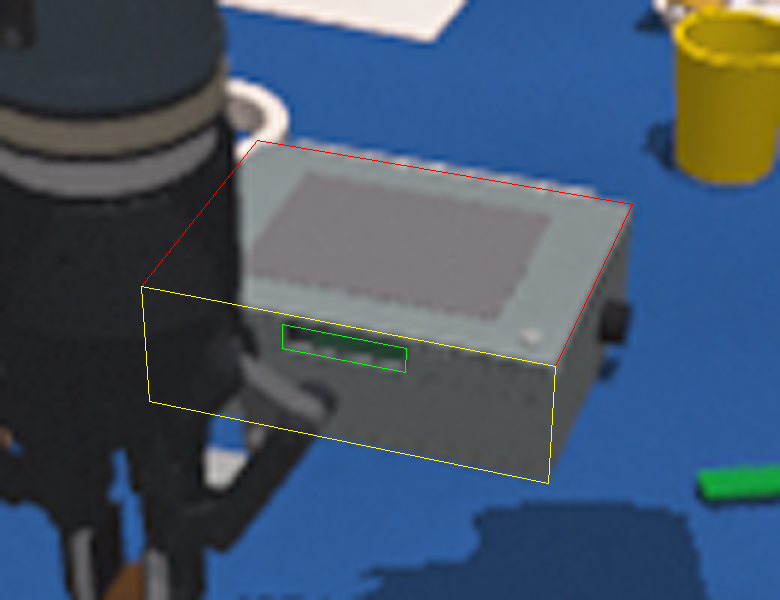

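The model overlays the box well: the fitted notch is within about 1 px of the real dark slot at (345,345). I'll stage the blade in front of the notch.

Emit:
step_arm(commands=[{"gripper":0,"translation":[-0.797,0.16,0],"rot":[0,0,0]},{"gripper":0,"translation":[-0.797,0.16,0],"rot":[0,0,0]},{"gripper":0,"translation":[-0.797,0.16,0],"rot":[0,0,0]},{"gripper":0,"translation":[-0.797,0.16,0],"rot":[0,0,0]},{"gripper":0,"translation":[-0.797,0.16,0],"rot":[0,0,0]},{"gripper":0,"translation":[-0.797,0.16,0],"rot":[0,0,0]},{"gripper":0,"translation":[0,0,0.7],"rot":[0,0,0]},{"gripper":0,"translation":[0,0,0.7],"rot":[0,0,0]},{"gripper":0,"translation":[0,0,0.7],"rot":[0,0,0]},{"gripper":0,"translation":[0,0,0.64],"rot":[0,0,0]},{"gripper":0,"translation":[0,0,0],"rot":[0,0,0]},{"gripper":0,"translation":[0,0,0],"rot":[0,0,0]}])

```text
t: 8.85
ee_pos: [0.5959, 0.0423, 0.0481]
tcp_rot: [0.001, 0.761, 0.648, 0.001]
force: [-0.4, -0.5, -0.6]
finger_gap: 0.191
finger_force: 60.2
```

```bash
cat >> h.py <<'E'
C=np.array([.5673,-.1465,0]); A=-1.7243
BX=np.array([np.cos(A),np.sin(A),0]); BY=np.array([-BX[1],BX[0],0])
def B(x,y,z): return C+BX*x+BY*y+np.array([0,0,z])
def crop(n,X,w,h,f,name,pts=()):
    p=cam(n); im=p['image'][:,:,::-1]; u0,v0=np.clip(proj(p,X).astype(int)-[w//2,h//2],0,[640-w,400-h])
    big=cv2.resize(im[v0:v0+h,u0:u0+w],None,fx=f,fy=f,interpolation=cv2.INTER_CUBIC)
    for x,c in pts: cv2.drawMarker(big,tuple(int(k) for k in (proj(p,x)-[u0,v0]+.5)*f),c,0,8,1)
    return big
E
python3 - <<'E'
from h import *
show()
s,p,r=st(); x=r.as_matrix()[:,0]; z=r.as_matrix()[:,2]
tip=p-.0867*x-.0036*z; print('tip',tip, 'in box',(tip-C)@BX,(tip-C)@BY)
pts=[(tip,(0,0,255)),(B(-.075,.03,.06),(0,255,0)),(B(-.075,-.03,.06),(0,255,0)),(B(-.075,.03,.047),(0,255,0)),(B(-.075,-.03,.047),(0,255,0))]
a=crop('side',tip,100,75,4,'',pts); b=crop('scene',tip,100,75,4,'',pts)
cv2.imwrite('pics/stage.png',np.hstack([a,b]))
E
```

```text
t 8.85 tcp [0.5959 0.0423 0.0481] axes x [0.159 0.987 0.   ] y [ 0.987 -0.159  0.001] z [ 0.001 -0.    -1.   ] F [-0.4 -0.5 -0.6] gap 16.3 j [-0.12  0.74  1.63  0.    0.76  0.04]
tip [ 0.58209763 -0.04332919  0.05169864] in box -0.1042202490965705 -0.0011513435556837004
```

View pics/stage.png

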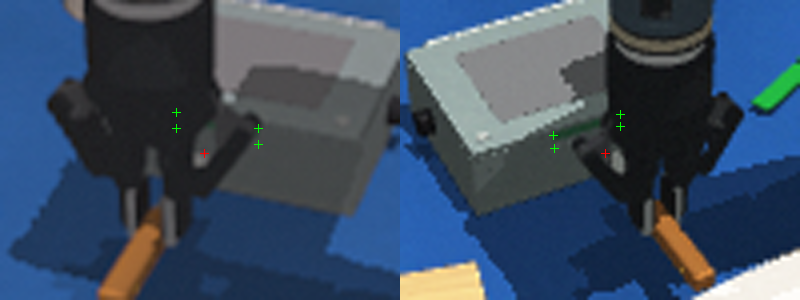

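Emit:
step_arm(commands=[{"gripper":0,"translation":[0,0,-0.07],"rot":[0,0,0]},{"gripper":0,"translation":[-0.3,0,0],"rot":[0,0,0]},{"gripper":0,"translation":[-0.3,0,0],"rot":[0,0,0]},{"gripper":0,"translation":[-0.15,0,0],"rot":[0,0,0]},{"gripper":0,"translation":[-0.12,0,0],"rot":[0,0,0]},{"gripper":0,"translation":[0,0,0],"rot":[0,0,0]}])

```text
t: 9.7
ee_pos: [0.5895, 0.0075, 0.05]
tcp_rot: [-0.0, 0.762, 0.648, -0.0]
force: [1.0, 0.1, -1.1]
finger_gap: 0.19
finger_force: 60.2
```

```bash
cat >> h.py <<'E'
def tipst(l=.0867,h=.0036):
    s,p,r=st(); x=r.as_matrix()[:,0]; z=r.as_matrix()[:,2]
    tip=p-l*x-h*z; print('tip',np.round(tip,4),'in box',np.round([(tip-C)@BX,(tip-C)@BY],4),'F',np.round(s['force'],1),'M',np.round(s['moment'],2)); return tip
E
python3 - <<'E'
from h import *
show();tip=tipst()
pts=[(tip,(0,0,255))]
a=crop('side',tip,100,75,4,'',pts); b=crop('scene',tip,100,75,4,'',pts)
cv2.imwrite('pics/ins.png',np.hstack([a,b]))
E
```

```text
t 9.7 tcp [0.5895 0.0075 0.05  ] axes x [0.16  0.987 0.   ] y [ 0.987 -0.16  -0.   ] z [-0.  0. -1.] F [ 1.   0.1 -1.1] gap 16.2 j [-0.18  0.73  1.65  0.    0.75 -0.02]
tip [ 0.5756 -0.0781  0.0536] in box [-0.0689 -0.0022] F [ 1.   0.1 -1.1] M [-0.   -0.01  0.03]
```

View pics/ins.png

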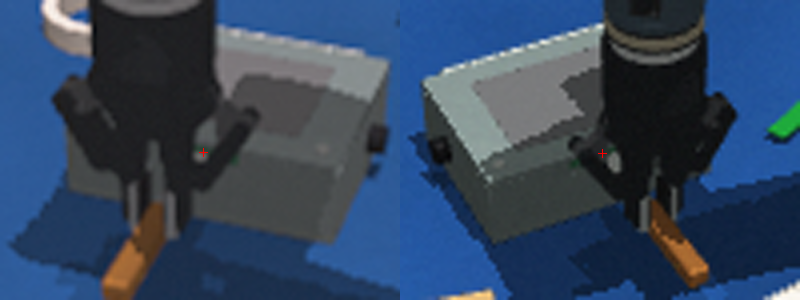

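The blade tip is inside the notch, at about (203,153) in the left crop, with no contact force. Next I'll lift slowly.

Emit:
step_arm(commands=[{"gripper":0,"translation":[0,0,-0.1],"rot":[0,0,0]},{"gripper":0,"translation":[0,0,-0.1],"rot":[0,0,0]},{"gripper":0,"translation":[0,0,-0.1],"rot":[0,0,0]},{"gripper":0,"translation":[0,0,0],"rot":[0,0,0]}])

```text
t: 10.3
ee_pos: [0.5899, 0.0084, 0.0627]
tcp_rot: [0.0, 0.761, 0.648, 0.0]
force: [-0.5, 1.7, -0.5]
finger_gap: 0.193
finger_force: 60.3
```

```bash
python3 - <<'E'
from h import *
show();tipst()
E
```

```text
t 10.3 tcp [0.5899 0.0084 0.0627] axes x [0.159 0.987 0.   ] y [ 0.987 -0.159  0.001] z [ 0.001  0.    -1.   ] F [-0.5  1.7 -0.5] gap 16.5 j [-0.18  0.71  1.65  0.    0.78 -0.02]
tip [ 0.5761 -0.0772  0.0662] in box [-0.0698 -0.0019] F [-0.5  1.7 -0.5] M [ 0.32 -0.03  0.  ]
```

Emit:
step_arm(commands=[{"gripper":0,"translation":[0,0,-0.1],"rot":[0,0,0]},{"gripper":0,"translation":[0,0,-0.1],"rot":[0,0,0]},{"gripper":0,"translation":[0,0,0],"rot":[0,0,0]}])

```text
t: 10.68
ee_pos: [0.59, 0.0076, 0.0706]
tcp_rot: [0.001, 0.761, 0.648, 0.0]
force: [0.0, -0.5, -0.6]
finger_gap: 0.188
finger_force: 60.2
```

```bash
python3 - <<'E'
from h import *
show();tip=tipst()
pts=[]
a=crop('side',tip,100,75,4,'',pts); b=crop('scene',tip,100,75,4,'',pts)
cv2.imwrite('pics/lift.png',np.hstack([a,b]))
E
```

```text
t 10.68 tcp [0.59   0.0076 0.0706] axes x [ 0.159  0.987 -0.   ] y [ 0.987 -0.159  0.001] z [ 0.001 -0.001 -1.   ] F [ 0.  -0.5 -0.6] gap 16.1 j [-0.18  0.7   1.65 -0.    0.79 -0.02]
tip [ 0.5762 -0.078   0.0743] in box [-0.069  -0.0017] F [ 0.  -0.5 -0.6] M [-0.02 -0.01 -0.03]
```

View pics/lift.png

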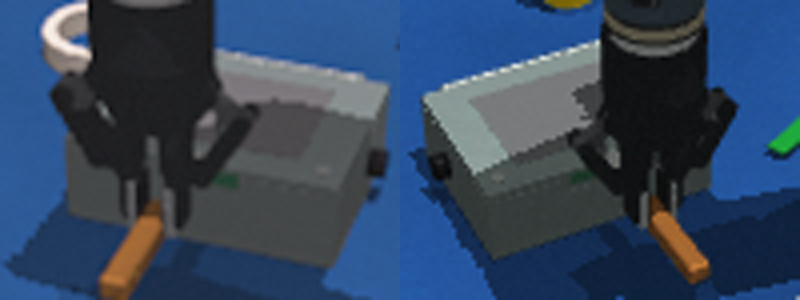

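The cover is still shut and the force is gone, so the blade slipped out over the front edge. In the right crop the notch is at (580,178). I'll back off and check the blade's pitch in the grip.

Emit:
step_arm(commands=[{"gripper":0,"translation":[0.4,0,-0.1],"rot":[0,0,0]},{"gripper":0,"translation":[0.4,0,0],"rot":[0,0,0]},{"gripper":0,"translation":[0,0,0],"rot":[0,0,0]}])

```text
t: 11.15
ee_pos: [0.5948, 0.0415, 0.0741]
tcp_rot: [0.0, 0.76, 0.649, 0.0]
force: [0.1, -0.1, -0.4]
finger_gap: 0.188
finger_force: 60.2
```

```bash
cat > pitch.py <<'E'
from h import *
from scipy.optimize import least_squares
def fit():
    s,p0,r=st(); obs=[]
    for n in ['side','scene','wrist']:
        p=cam(n)
        best=None
        for m in mask(p,'blade',4):
            hp=proj(p,r.apply([.05,0,-.004])+p0)
            d=min(np.hypot(*(np.argwhere(m['region'])[:,::-1]-hp).T))
            if d<6 and (best is None or m['confidence']>best['confidence']): best=m
        if best is None: print(n,'none'); continue
        v,u=np.nonzero(best['region']); im=p['image'][v,u].astype(int)
        k=(im[:,0]-im[:,2]>35)            # orange-brown wood
        h=cv2.convexHull(np.c_[u,v][k].astype(np.int32)).reshape(-1,2)
        print(n,best['confidence'],k.sum()); obs.append((p,h.astype(float),n))
    return s,p0,r,obs
s,p0,r,obs=fit()
# model: handle box in blade frame ; blade -> tool: along -x tool, pitch a about tool y, offset dz ,dx
def corners(v):
    a,dx,dz=v; f=R.from_rotvec([0,a,0])
    pts=[[0.030+dx+sx*.045, sy*.009, dz+sz*.008] for sx in(-1,1) for sy in(-1,1) for sz in(-1,1)]
    return r.apply(f.apply(pts))+p0
def far(p,h,v):
    q=np.array([proj(p,x) for x in corners(v)])
    return q
def res(v,pr=False):
    o=[]
    for p,h,n in obs:
        q=cv2.convexHull(far(p,h,v).astype(np.float32))
        d=[cv2.pointPolygonTest(q,(float(x),float(y)),True) for x,y in h]
        # only hull points on the free (far) half count
        o+=d
        # far end coverage
        c=proj(p,r.apply([-.03,0,0])+p0); ax=proj(p,r.apply([.075,0,0])+p0)-c; ax/=np.hypot(*ax)
        o.append(2*(((h-c)@ax).max()-((q.reshape(-1,2)-c)@ax).max()))
    return np.array(o)
for a0 in (0,):
    v=least_squares(res,[a0,-.0015,-.0036],diff_step=1e-3,x_scale=[.1,.01,.01],loss='soft_l1')
    print('pitch(deg)',np.degrees(v.x[0]),'dx,dz mm',v.x[1:]*1e3,'cost',v.cost)
for a in np.radians([-15,-10,-5,0,5,10,15]): print(round(np.degrees(a)),round(np.abs(res([a,v.x[1],v.x[2]])).mean(),2),end='; ')
E
python3 pitch.py; python3 -c "
from h import *
show(); cam('wrist','w3.png')"
```

```text
side 0.78 199
scene none
wrist 0.96 6821
pitch(deg) 0.0 dx,dz mm [-1.80915556  0.04718272] cost 29.446033502565776
-15 2.01; -10 1.84; -5 1.66; 0 1.37; 5 1.29; 10 1.55; 15 2.33; t 11.45 tcp [0.5946 0.0393 0.074 ] axes x [ 0.16   0.987 -0.   ] y [ 0.987 -0.16  -0.   ] z [-0. -0. -1.] F [ 0.4 -0.7 -0.3] gap 16.3 j [-0.12  0.7   1.63 -0.    0.81  0.04]
```

View pics/w3.png

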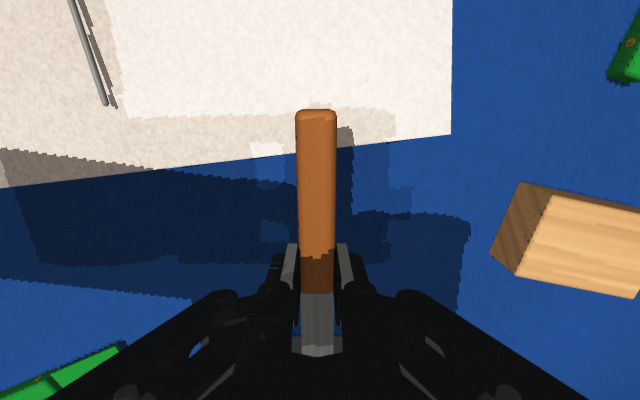

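The wrist view is unchanged from before (handle end at row 108, steel start at row 292, tip at row 355). The blade hasn't slipped in the grip, so the insertion was just too shallow. I'll compute its true reach.

```bash
python3 - <<'E'
from h import *
p=cam('wrist'); s,p0,r=st()
for nm,pt,lat in (('end top',[.0733,0,-.0116],0),('end',[.0733,0,-.0036],0),('wood/steel',[-.0167,0,-.0116],0),('tip',[-.0867,0,-.0036],0),('tip h0',[-.0867,0,0.0]),('tip-5',[-.0817,0,-.0036])) if 0 else (('end top',[.0733,0,-.0116],0),('w/s',[-.0167,0,-.0116],0),('tip',[-.0867,0,-.0051],0),('tip-6',[-.0807,0,-.0051],0),('tip-12',[-.0747,0,-.0051],0),('tip+4h',[-.0867,0,-.0091],0),('tcp',[0,0,0],0)):
    print(nm,np.round(proj(p,r.apply(pt)+p0),1))
im=p['image']; print(im[330:372:2,317].tolist())
E
```

```text
end top [314.2 114.7]
w/s [314.7 298.8]
tip [315. 392.]
tip-6 [315.  384.3]
tip-12 [315.  376.5]
tip+4h [315.  398.2]
tcp [314.7 258.2]
[[68, 68, 66], [69, 68, 66], [68, 68, 64], [69, 69, 65], [68, 69, 66], [67, 68, 64], [68, 69, 66], [69, 69, 65], [79, 78, 74], [96, 94, 90], [96, 95, 91], [96, 95, 91], [95, 95, 92], [81, 80, 77], [13, 14, 15], [13, 15, 16], [10, 11, 13], [13, 14, 14], [17, 15, 18], [15, 15, 16], [16, 17, 18]]
```

Emit:
step_arm(commands=[{"gripper":0,"translation":[0,0,0.3],"rot":[0,0,0]},{"gripper":0,"translation":[0,0,0.3],"rot":[0,0,0]},{"gripper":0,"translation":[0,0,0],"rot":[0,0,0]},{"gripper":0,"translation":[-0.31,0,0],"rot":[0,0,0]},{"gripper":0,"translation":[-0.31,0,0],"rot":[0,0,0]},{"gripper":0,"translation":[-0.31,0,0],"rot":[0,0,0]},{"gripper":0,"translation":[0,0,0],"rot":[0,0,0]},{"gripper":0,"translation":[0,0,-0.1],"rot":[0,0,0]},{"gripper":0,"translation":[-0.11,0,0],"rot":[0,0,0]},{"gripper":0,"translation":[-0.11,0,0],"rot":[0,0,0]},{"gripper":0,"translation":[0,0,0],"rot":[0,0,0]},{"gripper":0,"translation":[0,0,0],"rot":[0,0,0]}])

```text
t: 13.05
ee_pos: [0.5873, -0.0058, 0.054]
tcp_rot: [-0.0, 0.761, 0.648, -0.0]
force: [0.0, 0.0, -0.9]
finger_gap: 0.19
finger_force: 60.2
```

```bash
python3 - <<'E'
from h import *
show();tipst(.0835)
E
```

```text
t 13.05 tcp [ 0.5873 -0.0058  0.054 ] axes x [0.159 0.987 0.   ] y [ 0.987 -0.159 -0.   ] z [-0.  0. -1.] F [ 0.   0.  -0.9] gap 16.3 j [-0.2   0.73  1.66  0.    0.76 -0.04]
tip [ 0.574  -0.0882  0.0576] in box [-0.0586 -0.0023] F [ 0.   0.  -0.9] M [-0.01 -0.06 -0.02]
```

Emit:
step_arm(commands=[{"gripper":0,"translation":[0,0,-0.1],"rot":[0,0,0]},{"gripper":0,"translation":[0,0,-0.1],"rot":[0,0,0]},{"gripper":0,"translation":[0,0,-0.1],"rot":[0,0,0]},{"gripper":0,"translation":[0,0,0],"rot":[0,0,0]}])

```text
t: 13.55
ee_pos: [0.5874, -0.0058, 0.0665]
tcp_rot: [0.0, 0.761, 0.648, 0.0]
force: [0.1, -0.5, -2.0]
finger_gap: 0.191
finger_force: 60.1
```

```bash
python3 - <<'E'
from h import *
show();tipst(.0835)
E
```

```text
t 13.55 tcp [ 0.5874 -0.0058  0.0665] axes x [0.159 0.987 0.   ] y [ 0.987 -0.159  0.   ] z [ 0.  0. -1.] F [ 0.1 -0.5 -2. ] gap 16.3 j [-0.2   0.71  1.65  0.    0.78 -0.04]
tip [ 0.5741 -0.0883  0.0701] in box [-0.0586 -0.0022] F [ 0.1 -0.5 -2. ] M [ 0.08  0.07 -0.04]
```

Emit:
step_arm(commands=[{"gripper":0,"translation":[-0.095,0,-0.275],"rot":[0,0,0]},{"gripper":0,"translation":[-0.095,0,-0.275],"rot":[0,0,0]},{"gripper":0,"translation":[-0.08,0,-0.23],"rot":[0,0,0]},{"gripper":0,"translation":[-0.08,0,-0.23],"rot":[0,0,0]},{"gripper":0,"translation":[-0.11,0,-0.22],"rot":[0,0,0]},{"gripper":0,"translation":[-0.11,0,-0.215],"rot":[0,0,0]},{"gripper":0,"translation":[-0.14,0,-0.195],"rot":[0,0,0]},{"gripper":0,"translation":[-0.145,0,-0.195],"rot":[0,0,0]},{"gripper":0,"translation":[0,0,0],"rot":[0,0,0]}])

```text
t: 14.68
ee_pos: [0.5822, -0.0406, 0.1403]
tcp_rot: [0.001, 0.761, 0.648, 0.0]
force: [-0.9, -0.8, 0.3]
finger_gap: 0.19
finger_force: 60.3
```

```bash
python3 - <<'E'
from h import *
show();tip=tipst(.0835)
a=crop('side',tip,120,120,5,''); b=crop('scene',tip,40*3,120,5,'')
cv2.imwrite('pics/arc.png',cv2.resize(np.hstack([a,b]),(800,400)))
E
```

```text
t 14.68 tcp [ 0.5822 -0.0406  0.1403] axes x [ 0.16   0.987 -0.001] y [ 0.987 -0.16   0.001] z [ 0.001 -0.001 -1.   ] F [-0.9 -0.8  0.3] gap 16.2 j [-0.26  0.59  1.62 -0.    0.93 -0.1 ]
tip [ 0.5689 -0.123   0.144 ] in box [-0.0235 -0.002 ] F [-0.9 -0.8  0.3] M [-0.01  0.05  0.01]
```

View pics/arc.png

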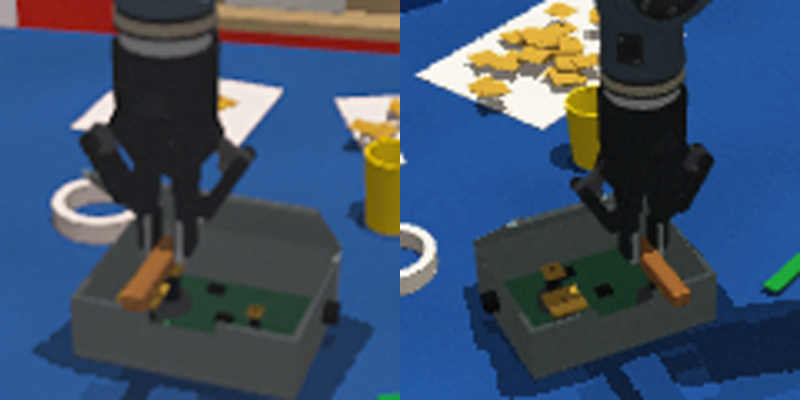

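The cover is well up, and brass terminals are visible inside: (165,290) and (255,312) on the left, (553,270) and (565,298) on the right. I'll continue the arc.

Emit:
step_arm(commands=[{"gripper":0,"translation":[-0.16,0,-0.17],"rot":[0,0,0]},{"gripper":0,"translation":[-0.16,0,-0.17],"rot":[0,0,0]},{"gripper":0,"translation":[-0.195,0,-0.145],"rot":[0,0,0]},{"gripper":0,"translation":[-0.195,0,-0.145],"rot":[0,0,0]},{"gripper":0,"translation":[-0.215,0,-0.115],"rot":[0,0,0]},{"gripper":0,"translation":[-0.215,0,-0.115],"rot":[0,0,0]},{"gripper":0,"translation":[-0.23,0,-0.08],"rot":[0,0,0]},{"gripper":0,"translation":[-0.23,0,-0.08],"rot":[0,0,0]},{"gripper":0,"translation":[-0.24,0,-0.05],"rot":[0,0,0]},{"gripper":0,"translation":[-0.24,0,-0.05],"rot":[0,0,0]},{"gripper":0,"translation":[-0.24,0,0],"rot":[0,0,0]},{"gripper":0,"translation":[-0.24,0,0],"rot":[0,0,0]},{"gripper":0,"translation":[-0.24,0,0],"rot":[0,0,0]},{"gripper":0,"translation":[-0.24,0,0],"rot":[0,0,0]},{"gripper":0,"translation":[-0.15,0,0],"rot":[0,0,0]},{"gripper":0,"translation":[0,0,0],"rot":[0,0,0]}])

```text
t: 16.77
ee_pos: [0.5615, -0.1664, 0.1843]
tcp_rot: [0.0, 0.761, 0.648, -0.0]
force: [0.6, 0.3, -1.4]
finger_gap: 0.191
finger_force: 60.2
```

```bash
python3 - <<'E'
from h import *
show();tip=tipst(.0835)
a=crop('side',tip,120,120,5,''); b=crop('scene',tip,40*3,120,5,'')
cv2.imwrite('pics/arc2.png',cv2.resize(np.hstack([a,b]),(800,400)))
E
```

```text
t 16.77 tcp [ 0.5615 -0.1664  0.1843] axes x [ 0.16   0.987 -0.001] y [ 0.987 -0.16  -0.   ] z [-0.    -0.001 -1.   ] F [ 0.6  0.3 -1.4] gap 16.3 j [-0.48  0.53  1.58 -0.    1.03 -0.32]
tip [ 0.5481 -0.2488  0.1879] in box [ 0.1041 -0.0033] F [ 0.6  0.3 -1.4] M [-0.06  0.04  0.02]
```

View pics/arc2.png

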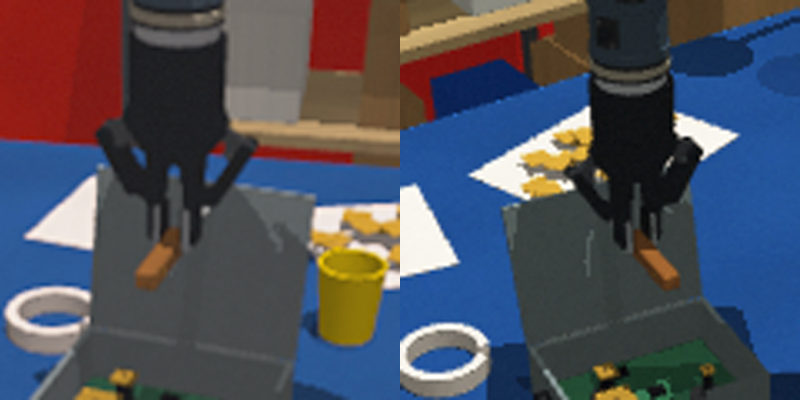

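The cover leans back past vertical (about 1.8 rad). I'll take the blade back and lay it on the mat where it was.

Emit:
step_arm(commands=[{"gripper":0,"translation":[0.5,-0.047,0],"rot":[0,0,0]},{"gripper":0,"translation":[0.96,-0.09,0],"rot":[0,0,0]},{"gripper":0,"translation":[0.96,-0.09,0],"rot":[0,0,0]},{"gripper":0,"translation":[0.96,-0.09,0],"rot":[0,0,0]},{"gripper":0,"translation":[0.96,-0.09,0],"rot":[0,0,0]},{"gripper":0,"translation":[0.96,-0.09,0],"rot":[0,0,0]},{"gripper":0,"translation":[0.96,-0.09,0],"rot":[0,0,0]},{"gripper":0,"translation":[0.96,-0.09,0],"rot":[0,0,0]},{"gripper":0,"translation":[0.96,-0.09,0],"rot":[0,0,0]},{"gripper":0,"translation":[0.96,-0.09,0],"rot":[0,0,0]},{"gripper":0,"translation":[0.94,-0.09,0],"rot":[0,0,0]},{"gripper":0,"translation":[0,0,0.9],"rot":[0,0,0]},{"gripper":0,"translation":[0,0,0.9],"rot":[0,0,0]},{"gripper":0,"translation":[0,0,0.9],"rot":[0,0,0]},{"gripper":0,"translation":[0,0,0.9],"rot":[0,0,0]},{"gripper":0,"translation":[0,0,0.5],"rot":[0,0,0]},{"gripper":0,"translation":[0,0,0],"rot":[0,0,0]}])

```text
t: 19.0
ee_pos: [0.5869, 0.239, 0.019]
tcp_rot: [-0.001, 0.761, 0.649, -0.001]
force: [-0.2, -0.8, 0.2]
finger_gap: 0.188
finger_force: 60.3
```

```bash
python3 - <<'E'
from h import *
show()
p=cam('side')
for m in mask(p,'probe',2): print(round(m['confidence'],2),np.round(ends(p,m,.009),4).tolist())
E
```

```text
t 19.0 tcp [0.5869 0.239  0.019 ] axes x [ 0.158  0.987 -0.001] y [ 0.987 -0.158 -0.003] z [-0.003 -0.001 -1.   ] F [-0.2 -0.8  0.2] gap 16.0 j [0.21 0.82 1.54 0.   0.78 0.37]
0.8 [[0.4713, 0.144], [0.4742, 0.3178]]
```

Emit:
step_arm(commands=[{"gripper":0,"translation":[0,0,0.15],"rot":[0,0,0]},{"gripper":0,"translation":[0,0,0.14],"rot":[0,0,0]},{"gripper":0,"translation":[0,0,0],"rot":[0,0,0]},{"gripper":45,"translation":[0,0,0],"rot":[0,0,0]},{"gripper":45,"translation":[0,0,0],"rot":[0,0,0]},{"gripper":45,"translation":[0,0,0],"rot":[0,0,0]},{"gripper":45,"translation":[0,0,-0.4],"rot":[0,0,0]},{"gripper":45,"translation":[0,0,-0.9],"rot":[0,0,0]},{"gripper":45,"translation":[0,0,-0.9],"rot":[0,0,0]},{"gripper":45,"translation":[0,0,-0.9],"rot":[0,0,0]},{"gripper":45,"translation":[0,0,-0.9],"rot":[0,0,0]},{"gripper":45,"translation":[0,0,-0.9],"rot":[0,0,0]},{"gripper":45,"translation":[0,0,0],"rot":[0,0,0]}])

```text
t: 20.72
ee_pos: [0.5907, 0.2391, 0.2096]
tcp_rot: [0.002, 0.761, 0.648, 0.004]
force: [-0.1, 0.5, 0.9]
finger_gap: 0.528
finger_force: 0.0
```

```bash
python3 - <<'E'
from h import *
show()
for n in ['wrist','side','scene']:
    p=cam(n)
    for q in ['probe','blade']:
      for m in mask(p,q,2): print(n,q,round(m['confidence'],2),np.round(ends(p,m,.009),4).tolist())
    if n!='wrist':
      for q in ['term12','term20','term28','term36']:
        for m in mask(p,q,2): print(n,q,round(m['confidence'],2),np.round(m['location']),np.round(ray(p,m['location'],.05),3),m['region'].sum())
a=crop('side',B(0,0,.05),100,75,4,''); b=crop('scene',B(0,0,.05),100,75,4,'')
cv2.imwrite('pics/in.png',np.hstack([a,b]))
E
```

```text
t 20.73 tcp [0.5907 0.2391 0.2096] axes x [0.159 0.987 0.003] y [ 0.987 -0.159  0.008] z [ 0.009  0.002 -1.   ] F [-0.1  0.5  0.9] gap 45.1 j [0.21 0.56 1.43 0.   1.14 0.37]
wrist probe 0.56 [[0.4755, 0.3157], [0.4715, 0.1365]]
wrist blade 0.73 [[0.6006, 0.3118], [0.5755, 0.1532]]
wrist blade 0.66 [[0.8697, 0.2437], [0.8042, 0.0964]]
side probe 0.67 [[0.4714, 0.1476], [0.4744, 0.3193]]
side blade 0.95 [[0.575, 0.1532], [0.5998, 0.3151]]
side blade 0.84 [[0.3174, 0.3014], [0.1708, 0.3677]]
side term12 0.47 [304. 198.] [ 0.584 -0.11   0.05 ] 50
side term20 0.47 [304. 198.] [ 0.584 -0.11   0.05 ] 50
side term28 0.47 [304. 198.] [ 0.584 -0.11   0.05 ] 50
side term36 0.47 [304. 198.] [ 0.584 -0.11   0.05 ] 50
scene probe 0.78 [[0.4701, 0.1474], [0.4733, 0.3197]]
scene blade 0.86 [[0.8013, 0.0966], [0.8695, 0.2467]]
scene blade 0.85 [[0.5739, 0.1559], [0.5994, 0.3123]]
scene term12 0.65 [293. 178.] [ 0.549 -0.23   0.05 ] 4789
scene term12 0.53 [292. 203.] [ 0.625 -0.114  0.05 ] 85
scene term20 0.65 [293. 178.] [ 0.549 -0.23   0.05 ] 4789
scene term20 0.53 [292. 203.] [ 0.625 -0.114  0.05 ] 85
scene term28 0.65 [293. 178.] [ 0.549 -0.23   0.05 ] 4789
scene term28 0.53 [292. 203.] [ 0.625 -0.114  0.05 ] 85
scene term36 0.65 [293. 178.] [ 0.549 -0.23   0.05 ] 4789
scene term36 0.53 [292. 203.] [ 0.625 -0.114  0.05 ] 85
```

View pics/in.png

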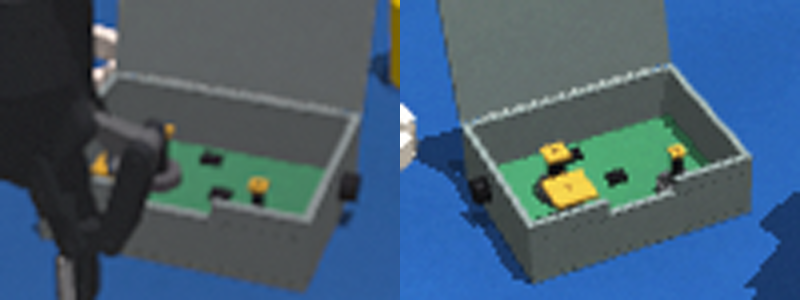

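Blade is back on the mat, undisturbed. There are three terminals: the smallest head at (677,150) in the right crop, a medium one at (558,152) and the largest at (567,188). I'll hover over the box with the wrist camera to measure the dots.

Emit:
step_arm(commands=[{"gripper":45,"translation":[-0.96,0.095,0],"rot":[0,0,0]},{"gripper":45,"translation":[-0.96,0.095,0],"rot":[0,0,0]},{"gripper":45,"translation":[-0.96,0.095,0],"rot":[0,0,0]},{"gripper":45,"translation":[-0.96,0.095,0],"rot":[0,0,0]},{"gripper":45,"translation":[-0.96,0.095,0],"rot":[0,0,0]},{"gripper":45,"translation":[-0.96,0.095,0],"rot":[0,0,0]},{"gripper":45,"translation":[-0.96,0.095,0],"rot":[0,0,0]},{"gripper":45,"translation":[-0.96,0.095,0],"rot":[0,0,0]},{"gripper":45,"translation":[-0.96,0.095,0],"rot":[0,0,0]},{"gripper":45,"translation":[-0.96,0.095,0],"rot":[0,0,0]},{"gripper":45,"translation":[0,0,0],"rot":[0,0,0]},{"gripper":45,"translation":[0,0,0],"rot":[0,0,0]}])

```text
t: 23.18
ee_pos: [0.5645, -0.1462, 0.2046]
tcp_rot: [-0.0, 0.761, 0.648, 0.0]
force: [-0.6, 0.3, -1.0]
finger_gap: 0.527
finger_force: 0.0
```

```bash
cat > terms.py <<'E'
from h import *
def heads(p,sc=None):
    hsv=cv2.cvtColor(p['image'],cv2.COLOR_RGB2HSV)
    m=cv2.inRange(hsv,(15,110,90),(35,255,255))
    # restrict to inside of box
    poly=np.array([proj(p,B(i*.069,j*.094,.054)) for i,j in((1,1),(1,-1),(-1,-1),(-1,1))]).astype(np.int32)
    k=np.zeros_like(m); cv2.fillPoly(k,[poly],255); m&=k
    m=cv2.morphologyEx(m,cv2.MORPH_CLOSE,np.ones((3,3)))
    n,l,s,c=cv2.connectedComponentsWithStats(m)
    for i in range(1,n):
        if s[i,4]<8: continue
        cnt=cv2.findContours((l==i).astype(np.uint8),0,2)[0][0]
        r=cv2.minAreaRect(cnt); X=ray(p,c[i],.054)
        a=abs(cv2.contourArea(np.array([ray(p,q,.054)[:2]*1e3 for q in cv2.boxPoints(r)],np.float32)))**.5
        print(' px',np.round(c[i],1),'world',np.round(X[:2],4),'box',np.round([(X-C)@BX,(X-C)@BY],4),'size',round(a,1),'n',s[i,4])
if __name__=='__main__':
    show()
    for n in ['wrist','scene','side']:
        p=cam(n,n+'_t.png'); print(n); heads(p)
E
python3 terms.py; python3 -c "
import cv2
im=cv2.imread('pics/wrist_t.png'); cv2.imwrite('pics/wt.png',cv2.resize(im[60:300,160:480],(800,600),interpolation=cv2.INTER_CUBIC))"
```

```text
t 23.18 tcp [ 0.5645 -0.1462  0.2046] axes x [0.16  0.987 0.001] y [ 0.987 -0.16  -0.001] z [-0.     0.001 -1.   ] F [-0.6  0.3 -1. ] gap 45.0 j [-0.45  0.5   1.57  0.    1.07 -0.29]
wrist
 px [370.4 134.5] world [ 0.6238 -0.1057] box [-0.049   0.0496] size 21.7 n 150
 px [373.7 142.3] world [ 0.6262 -0.1135] box [-0.0416  0.0531] size 5.7 n 33
 px [266.3 155.2] world [ 0.5221 -0.1092] box [-0.03   -0.0503] size 12.6 n 179
 px [366.1 158.6] world [ 0.6172 -0.1279] box [-0.026   0.0465] size 25.8 n 488
 px [358.9 197.6] world [ 0.6056 -0.1663] box [0.0137 0.0409] size 20.7 n 403
scene
 px [289.1 191.8] world [ 0.6054 -0.1651] box [0.0126 0.0405] size 20.8 n 25
 px [319.8 191.2] world [ 0.5207 -0.1073] box [-0.0316 -0.052 ] size 10.4 n 8
 px [292.8 200.6] world [ 0.6206 -0.1184] box [-0.0359  0.0483] size 41.4 n 92
side
 px [294.3 192.6] world [ 0.617  -0.1271] box [-0.0267  0.0462] size 60.8 n 138
 px [326.1 199.8] world [ 0.5214 -0.1064] box [-0.0327 -0.0515] size 13.2 n 15
```

View pics/wt.png

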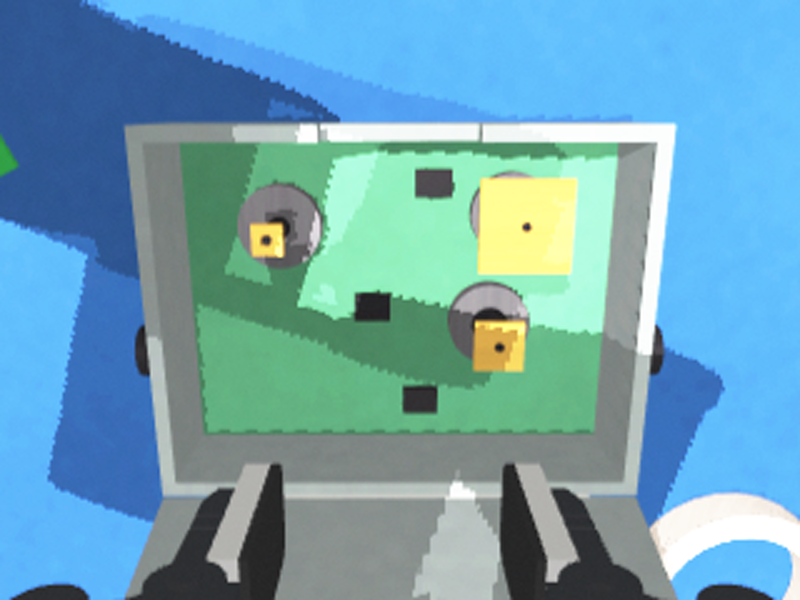

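Seen from above, the dots are at crop pixels (266,240) for the 12 mm head, (500,347) for the 20 mm head and (527,227) for the 36 mm head. I'll refine those positions, then go to the probe.

```bash
python3 - <<'E'
from h import *
p=cam('wrist'); g=p['image'].astype(float).sum(2)
np.save('wrist_term.npy',g)
for n,(u,v) in dict(s=(266,156),m=(360,198),l=(370,150)).items():
    w=g[v-4:v+5,u-4:u+5]; 
    med=np.median(w); d=np.clip(med*.85-w,0,None)
    if n=='s': d[:2]=0;d[-2:]=0;d[:,:2]=0;d[:,-2:]=0
    yy,xx=np.mgrid[-4:5,-4:5]; c=(u+(d*xx).sum()/d.sum(),v+(d*yy).sum()/d.sum())
    print(n,np.round(c,2),np.round(ray(p,c,.054),4),np.round(w).astype(int).tolist() if n=='s' else '')
E
```

```text
s [266.08 156.54] [ 0.5217 -0.1097  0.054 ] [[590, 588, 591, 590, 590, 592, 593, 592, 596], [589, 589, 587, 587, 588, 591, 592, 592, 592], [589, 588, 567, 552, 552, 561, 587, 587, 588], [587, 589, 471, 306, 293, 347, 557, 590, 592], [586, 586, 406, 194, 174, 174, 376, 581, 589], [586, 582, 395, 193, 176, 176, 322, 577, 585], [579, 580, 510, 342, 268, 264, 471, 574, 579], [576, 578, 576, 535, 485, 479, 576, 579, 629], [576, 580, 580, 580, 578, 580, 579, 580, 684]]
m [359.29 199.57] [ 0.606  -0.1676  0.054 ] 
l [370.27 151.51] [ 0.6221 -0.1208  0.054 ]
```

Emit:
step_arm(commands=[{"gripper":45,"translation":[0.96,-0.386,0],"rot":[0,0,0]},{"gripper":45,"translation":[0.96,-0.386,0],"rot":[0,0,0]},{"gripper":45,"translation":[0.96,-0.386,0],"rot":[0,0,0]},{"gripper":45,"translation":[0.96,-0.386,0],"rot":[0,0,0]},{"gripper":45,"translation":[0.96,-0.386,0],"rot":[0,0,0]},{"gripper":45,"translation":[0.96,-0.386,0],"rot":[0,0,0]},{"gripper":45,"translation":[0.96,-0.386,0],"rot":[0,0,0]},{"gripper":45,"translation":[0.96,-0.386,0],"rot":[0,0,0]},{"gripper":45,"translation":[0.96,-0.386,0],"rot":[0,0,0]},{"gripper":45,"translation":[0.96,-0.386,0],"rot":[0,0,-0.045]},{"gripper":45,"translation":[0,0,0.5],"rot":[0,0,0]},{"gripper":45,"translation":[0,0,0.5],"rot":[0,0,0]},{"gripper":45,"translation":[0,0,0],"rot":[0,0,0]},{"gripper":45,"translation":[0,0,0],"rot":[0,0,0]}])

```text
t: 25.12
ee_pos: [0.4737, 0.2574, 0.1653]
tcp_rot: [0.0, 0.713, 0.701, 0.0]
force: [0.7, -0.5, -0.9]
finger_gap: 0.529
finger_force: 0.0
```

```bash
python3 - <<'E'
from h import *
show()
for n in ['wrist','side','scene']:
    p=cam(n)
    for m in mask(p,'probe',2):
        e=np.array(sorted(ends(p,m,.009).__iter__() if 0 else list(map(list,ends(p,m,.009))),key=lambda q:-q[1]))
        d=(e[1]-e[0])/np.linalg.norm(e[1]-e[0]); print(n,round(m['confidence'],2),np.round(e,4).tolist(),'dir',np.round(d,4),'len',np.linalg.norm(e[1]-e[0]))
E
```

```text
t 25.12 tcp [0.4737 0.2574 0.1653] axes x [0.018 1.    0.   ] y [ 1.    -0.018  0.001] z [ 0.001  0.    -1.   ] F [ 0.7 -0.5 -0.9] gap 45.2 j [0.29 0.5  1.71 0.   0.92 0.31]
wrist 0.57 [[0.4757, 0.317], [0.472, 0.1357]] dir [-0.0205 -0.9998] len 0.1813282205334567
side 0.91 [[0.4746, 0.3193], [0.4711, 0.144]] dir [-0.0198 -0.9998] len 0.1752885879324154
scene 0.79 [[0.4733, 0.3171], [0.4714, 0.2076]] dir [-0.0181 -0.9998] len 0.10951970086913122
```

Emit:
step_arm(commands=[{"gripper":45,"translation":[0,0.01,0.8],"rot":[0,0,0]},{"gripper":45,"translation":[0,0,0.9],"rot":[0,0,0]},{"gripper":45,"translation":[0,0,0.9],"rot":[0,0,0]},{"gripper":45,"translation":[0,0,0.9],"rot":[0,0,0]},{"gripper":45,"translation":[0,0,0.48],"rot":[0,0,0]},{"gripper":45,"translation":[0,0,0],"rot":[0,0,0]},{"gripper":0,"translation":[0,0,0],"rot":[0,0,0]},{"gripper":0,"translation":[0,0,0],"rot":[0,0,0]},{"gripper":0,"translation":[0,0,0],"rot":[0,0,0]},{"gripper":0,"translation":[0,0,0],"rot":[0,0,0]},{"gripper":0,"translation":[0,0,0],"rot":[0,0,0]}])

```text
t: 26.8
ee_pos: [0.4748, 0.2573, 0.0069]
tcp_rot: [0.001, 0.714, 0.701, 0.001]
force: [-0.4, -0.3, 6.6]
finger_gap: 0.137
finger_force: 60.5
```

```bash
python3 - <<'E'
from h import *
show()
E
```

```text
t 26.8 tcp [0.4748 0.2573 0.0069] axes x [0.018 1.    0.001] y [ 1.    -0.018  0.002] z [ 0.002  0.001 -1.   ] F [-0.4 -0.3  6.6] gap 11.7 j [ 0.29  0.77  1.79 -0.    0.57  0.31]
```

Emit:
step_arm(commands=[{"gripper":0,"translation":[0,0,-0.4],"rot":[0,0,0]},{"gripper":0,"translation":[0,0,-0.9],"rot":[0,0,0]},{"gripper":0,"translation":[0,0,-0.9],"rot":[0,0,0]},{"gripper":0,"translation":[0,0,-0.9],"rot":[0,0,0]},{"gripper":0,"translation":[0,0,-0.9],"rot":[0,0,0]},{"gripper":0,"translation":[0,0,-0.9],"rot":[0,0,0]},{"gripper":0,"translation":[0,0,0],"rot":[0,0.042,0]},{"gripper":0,"translation":[0,0,0],"rot":[0,0.042,0]},{"gripper":0,"translation":[0,0,0],"rot":[0,0.042,0]},{"gripper":0,"translation":[0,0,0],"rot":[0,0.042,0]},{"gripper":0,"translation":[0,0,0],"rot":[0,0,0]},{"gripper":0,"translation":[0,0,0],"rot":[0,0,0]}])

```text
t: 28.3
ee_pos: [0.474, 0.2571, 0.2021]
tcp_rot: [-0.182, 0.689, 0.677, 0.186]
force: [-0.3, 0.2, -1.1]
finger_gap: 0.139
finger_force: 59.8
```

```bash
cat >> h.py <<'E'
TL,TH=.121,.0021
S_,M_,L_=[.5217,-.1097,.054],[.606,-.1676,.054],[.6221,-.1208,.054]
def ptip(pr=True):
    s,p,r=st(); t=p+r.apply([-TL,0,-TH])
    if pr: print('ptip',np.round(t,4))
    return t
def togo(X):
    s,p,r=st(); d=np.array(X)-ptip(); print('need world mm',np.round(d*1e3,1),'shares',np.round(r.inv().apply(d)/.04,3))
E
python3 - <<'E'
from h import *
show(); togo([S_[0],S_[1],.14])
E
```

```text
t 28.3 tcp [0.474  0.2571 0.2021] axes x [0.015 0.865 0.502] y [ 1.    -0.018  0.001] z [ 0.01   0.502 -0.865] F [-0.3  0.2 -1.1] gap 11.9 j [-0.01  0.45  1.85  0.66  0.95 -0.41]
ptip [0.4721 0.1515 0.1431]
need world mm [  49.6 -261.2   -3.1] shares [-5.665  1.359 -3.2  ]
```

Emit:
step_arm(commands=[{"gripper":0,"translation":[-0.708,0.17,-0.4],"rot":[0,0,0]},{"gripper":0,"translation":[-0.708,0.17,-0.4],"rot":[0,0,0]},{"gripper":0,"translation":[-0.708,0.17,-0.4],"rot":[0,0,0]},{"gripper":0,"translation":[-0.708,0.17,-0.4],"rot":[0,0,0]},{"gripper":0,"translation":[-0.708,0.17,-0.4],"rot":[0,0,0]},{"gripper":0,"translation":[-0.708,0.17,-0.4],"rot":[0,0,0]},{"gripper":0,"translation":[-0.708,0.17,-0.4],"rot":[0,0,0]},{"gripper":0,"translation":[-0.708,0.17,-0.4],"rot":[0,0,0]},{"gripper":0,"translation":[0,0,0],"rot":[0,0,0]},{"gripper":0,"translation":[0,0,0],"rot":[0,0,0]}])

```text
t: 29.55
ee_pos: [0.5233, -0.0029, 0.1983]
tcp_rot: [-0.183, 0.688, 0.677, 0.186]
force: [-0.2, 0.3, 0.0]
finger_gap: 0.14
finger_force: 59.8
```

```bash
python3 - <<'E'
from h import *
show(); t=ptip(); togo([S_[0],S_[1],.075])
a=crop('side',t,60,75,7,'',[]); b=crop('scene',t,60,75,7,'',[])
for n,im in(('side',a),('scene',b)):
    pass
s=np.hstack([a,b]); print(s.shape); cv2.imwrite('pics/pt.png',cv2.resize(s,(800,500)))
# masks of the needle: extreme pixel toward predicted tip
for n in ['side','scene','wrist']:
    p=cam(n); print(n,'pred',np.round(proj(p,t),1))
    for m in mask(p,'probe',2):
        v,u=np.nonzero(m['region']); d=proj(p,t)-proj(p,t+st()[2].apply([.05,0,0])); d/=np.hypot(*d)
        k=np.argmax(u*d[0]+v*d[1]); print('  ',round(m['confidence'],2),u[k],v[k],'off along',round(float((np.array([u[k],v[k]])-proj(p,t))@d),1),len(u))
E
```

```text
t 29.55 tcp [ 0.5233 -0.0029  0.1983] axes x [0.015 0.864 0.503] y [ 1.    -0.017 -0.   ] z [ 0.008  0.503 -0.864] F [-0.2  0.3  0. ] gap 11.9 j [-0.49  0.52  1.71  0.5   1.22 -0.72]
ptip [ 0.5214 -0.1085  0.1393]
ptip [ 0.5214 -0.1085  0.1393]
need world mm [  0.3  -1.2 -64.3] shares [-0.833  0.008  1.374]
(525, 840, 3)
side pred [327.2 172.9]
   0.37 325 173 off along -2.1 80
scene pred [319.3 170.2]
   0.64 340 172 off along -20.7 60
wrist pred [315.2 428.4]
   0.7 318 356 off along -72.4 5167
```

View pics/pt.png

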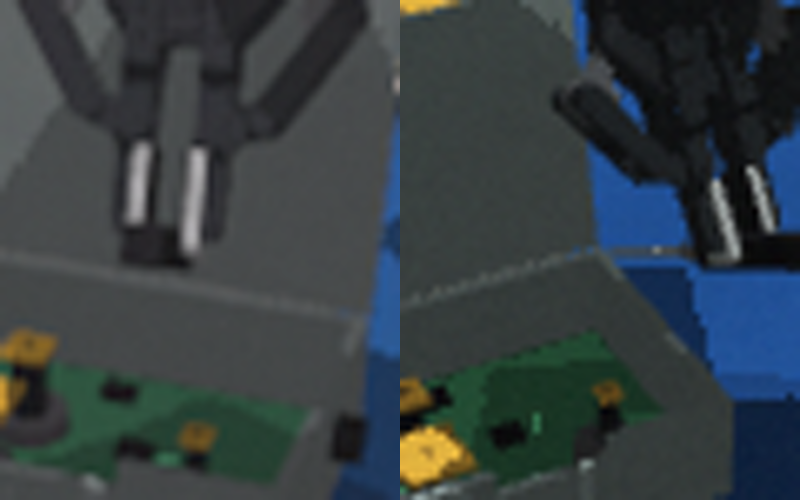

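The last picture shows the probe level with the fingers, its needle running left to about (600,250) in the right crop, as predicted. I've now viewed 14 pictures, so from here I'll measure numerically only.

```bash
python3 - <<'E'
from h import *
for n in ['scene','side']: np.save(f'bef_{n}.npy',cam(n)['image'])
p=cam('wrist'); s,p0,r=st()
m=mask(p,'probe',1)[0]; v,u=np.nonzero(m['region']); print('top row',v.min(),'cols',u[v<v.min()+6].min(),u[v<v.min()+6].max())
for z in(-.0091,-.0021): print(np.round(proj(p,p0+r.apply([.059,0,z])),1))
E
```

```text
top row 144 cols 302 331
[314.1 148.9]
[314.3 146.7]
```

Emit:
step_arm(commands=[{"gripper":0,"translation":[-0.208,0.002,0.344],"rot":[0,0,0]},{"gripper":0,"translation":[-0.208,0.002,0.344],"rot":[0,0,0]},{"gripper":0,"translation":[-0.208,0.002,0.344],"rot":[0,0,0]},{"gripper":0,"translation":[-0.208,0.002,0.344],"rot":[0,0,0]},{"gripper":0,"translation":[0,0,0],"rot":[0,0,0]},{"gripper":0,"translation":[0,0,0],"rot":[0,0,0]}])

```text
t: 30.9
ee_pos: [0.5239, -0.0052, 0.1337]
tcp_rot: [-0.183, 0.689, 0.676, 0.186]
force: [0.3, -0.2, -1.0]
finger_gap: 0.14
finger_force: 59.8
```

```bash
python3 - <<'E'
from h import *
show(); t=ptip()
s,p0,r=st(); ax=r.apply([1,0,0])
for n in ['scene','side']:
    p=cam(n); b=np.load(f'bef_{n}.npy').astype(int); d=np.abs(p['image'].astype(int)-b).sum(2)
    np.save(f'aft_{n}.npy',p['image'])
    print(n,'pred',np.round(proj(p,t),2))
    # profile along the needle axis: max diff across +-2 px
    for k in np.arange(-.012,.031,.003):
        q=proj(p,t+ax*k); x,y=np.round(q).astype(int); w=d[y-2:y+3,x-2:x+3]
        print(round(k*1e3),np.round(q,1),d[y-2:y+3,x].tolist(), p['image'][y,x].tolist())
E
```

```text
t 30.9 tcp [ 0.5239 -0.0052  0.1337] axes x [0.016 0.864 0.504] y [ 1.    -0.019  0.   ] z [ 0.009  0.504 -0.864] F [ 0.3 -0.2 -1. ] gap 12.0 j [-0.49  0.62  1.75  0.53  1.09 -0.8 ]
ptip [ 0.522  -0.1108  0.0745]
scene pred [318.81 185.99]
-12 [317.1 185.9] [6, 1, 6, 5, 5] [35, 73, 48]
-9 [317.5 185.9] [6, 1, 6, 5, 5] [35, 73, 48]
-6 [317.9 185.9] [2, 2, 46, 11, 2] [23, 53, 34]
-3 [318.4 186. ] [2, 2, 46, 11, 2] [23, 53, 34]
0 [318.8 186. ] [1, 2, 19, 5, 2] [47, 72, 57]
3 [319.3 186. ] [1, 2, 19, 5, 2] [47, 72, 57]
6 [319.7 186. ] [2, 4, 60, 20, 10] [70, 73, 70]
9 [320.1 186.1] [2, 4, 60, 20, 10] [70, 73, 70]
12 [320.6 186.1] [5, 1, 72, 8, 2] [69, 72, 69]
15 [321.  186.1] [5, 1, 72, 8, 2] [69, 72, 69]
18 [321.5 186.2] [5, 1, 72, 8, 2] [69, 72, 69]
21 [321.9 186.2] [2, 6, 42, 1, 2] [67, 70, 68]
24 [322.4 186.2] [2, 6, 42, 1, 2] [67, 70, 68]
27 [322.9 186.2] [1, 3, 43, 15, 2] [65, 69, 67]
30 [323.3 186.3] [1, 3, 43, 15, 2] [65, 69, 67]
side pred [326.31 192.79]
-12 [326.8 192.7] [64, 62, 45, 5, 11] [46, 56, 52]
-9 [326.7 192.7] [64, 62, 45, 5, 11] [46, 56, 52]
-6 [326.6 192.7] [64, 62, 45, 5, 11] [46, 56, 52]
-3 [326.4 192.8] [9, 27, 26, 42, 50] [58, 60, 61]
0 [326.3 192.8] [9, 27, 26, 42, 50] [58, 60, 61]
3 [326.2 192.8] [9, 27, 26, 42, 50] [58, 60, 61]
6 [326.1 192.9] [9, 27, 26, 42, 50] [58, 60, 61]
9 [325.9 192.9] [9, 27, 26, 42, 50] [58, 60, 61]
12 [325.8 192.9] [9, 27, 26, 42, 50] [58, 60, 61]
15 [325.7 192.9] [9, 27, 26, 42, 50] [58, 60, 61]
18 [325.6 193. ] [9, 27, 26, 42, 50] [58, 60, 61]
21 [325.4 193. ] [234, 237, 250, 194, 120] [147, 145, 148]
24 [325.3 193. ] [234, 237, 250, 194, 120] [147, 145, 148]
27 [325.2 193.1] [234, 237, 250, 194, 120] [147, 145, 148]
30 [325.  193.1] [234, 237, 250, 194, 120] [147, 145, 148]
```

Emit:
step_arm(commands=[{"gripper":0,"translation":[-0.107,0,0.184],"rot":[0,0,0]},{"gripper":0,"translation":[-0.107,0,0.184],"rot":[0,0,0]},{"gripper":0,"translation":[0,0,0],"rot":[0,0,0]},{"gripper":0,"translation":[0,0,0],"rot":[0,0,0]}])

```text
t: 31.5
ee_pos: [0.5237, -0.0051, 0.1165]
tcp_rot: [-0.183, 0.689, 0.676, 0.186]
force: [-0.3, 0.7, 0.0]
finger_gap: 0.144
finger_force: 59.8
```

```bash
python3 - <<'E'
from h import *
show(); togo(S_)
F=[];M=[]
for i in range(4):
    manip.read_camera('scene'); s=manip.read_state(); F.append(s['force']);M.append(s['moment'])
print(np.round(F,2).tolist(),np.round(M,3).tolist())
E
```

```text
t 31.5 tcp [ 0.5237 -0.0051  0.1165] axes x [0.016 0.864 0.504] y [ 1.    -0.019 -0.   ] z [ 0.009  0.504 -0.864] F [-0.3  0.7  0. ] gap 12.3 j [-0.49  0.65  1.76  0.54  1.06 -0.82]
ptip [ 0.5217 -0.1107  0.0574]
need world mm [-0.   1.  -3.4] shares [-0.021 -0.001  0.085]
[[-0.3, -0.29, -0.2], [0.87, 0.58, -0.85], [0.3, -0.92, -0.52], [1.0, 0.08, -0.35]] [[-0.267, -0.021, -0.031], [-0.21, -0.002, 0.018], [-0.302, -0.031, -0.042], [-0.287, 0.02, 0.004]]
```

Emit:
step_arm(commands=[{"gripper":0,"translation":[-0.0126,0,0.0216],"rot":[0,0,0]},{"gripper":0,"translation":[0,0,0],"rot":[0,0,0]}])

```text
t: 31.95
ee_pos: [0.5237, -0.0051, 0.1157]
tcp_rot: [-0.183, 0.689, 0.676, 0.186]
force: [-0.3, -0.4, -0.1]
finger_gap: 0.142
finger_force: 59.8
```

```bash
cat > f.py <<'E'
from h import *
s,p,r=st(); print('tip z',np.round(ptip(0),4),'tcp z',round(p[2],4))
F=[s['force']];M=[s['moment']]
for i in range(3):
    manip.read_camera('scene'); s=manip.read_state(); F.append(s['force']);M.append(s['moment'])
print('F',np.round(np.mean(F,0),2),'M',np.round(np.mean(M,0),3),np.round(np.array(M)[:,0],2))
E
python3 f.py
```

```text
tip z [ 0.5218 -0.1107  0.0566] tcp z 0.1157
F [ 0.06  0.15 -0.37] M [-0.283  0.008  0.015] [-0.26 -0.29 -0.29 -0.29]
```

Emit:
step_arm(commands=[{"gripper":0,"translation":[-0.0126,0,0.0216],"rot":[0,0,0]},{"gripper":0,"translation":[0,0,0],"rot":[0,0,0]}])

```text
t: 32.35
ee_pos: [0.5237, -0.0051, 0.1146]
tcp_rot: [-0.183, 0.689, 0.676, 0.186]
force: [-0.6, 0.1, -0.0]
finger_gap: 0.141
finger_force: 59.8
```

```bash
python3 f.py
```

```text
tip z [ 0.5217 -0.1107  0.0555] tcp z 0.1146
F [-0.18  0.09 -0.27] M [-0.292 -0.004  0.013] [-0.33 -0.25 -0.3  -0.3 ]
```

Emit:
step_arm(commands=[{"gripper":0,"translation":[-0.0126,0,0.0216],"rot":[0,0,0]},{"gripper":0,"translation":[0,0,0],"rot":[0,0,0]}])

```text
t: 32.75
ee_pos: [0.5238, -0.0052, 0.1136]
tcp_rot: [-0.183, 0.689, 0.676, 0.186]
force: [0.8, 0.2, 0.4]
finger_gap: 0.145
finger_force: 59.8
```

```bash
python3 f.py
```

```text
tip z [ 0.5218 -0.1108  0.0545] tcp z 0.1136
F [ 0.13 -0.09  0.11] M [-0.291  0.009 -0.01 ] [-0.3  -0.28 -0.29 -0.31]
```

Emit:
step_arm(commands=[{"gripper":0,"translation":[-0.01,0,0.016],"rot":[0,0,0]},{"gripper":0,"translation":[0,0,0],"rot":[0,0,0]}])

```text
t: 33.15
ee_pos: [0.5238, -0.005, 0.113]
tcp_rot: [-0.183, 0.689, 0.676, 0.186]
force: [0.4, 0.4, 1.2]
finger_gap: 0.142
finger_force: 59.9
```

```bash
python3 f.py
```

```text
tip z [ 0.5218 -0.1106  0.0538] tcp z 0.113
F [-0.04  0.7   0.91] M [-0.187 -0.017 -0.016] [-0.17 -0.21 -0.19 -0.18]
```

Contact registered: the moment changed by 0.1 N·m, about 1 N, at the predicted head height. The 12 mm dot is touched, so the medium one is next.

Emit:
step_arm(commands=[{"gripper":0,"translation":[0.126,0,-0.216],"rot":[0,0,0]},{"gripper":0,"translation":[0.19,0,-0.324],"rot":[0,0,0]},{"gripper":0,"translation":[0,0,0],"rot":[0,0,0]}])

```text
t: 33.67
ee_pos: [0.5247, -0.0056, 0.1394]
tcp_rot: [-0.181, 0.689, 0.677, 0.187]
force: [0.1, 0.1, -0.3]
finger_gap: 0.14
finger_force: 59.8
```

```bash
python3 terms.py | sed -n '/scene/,$p'; python3 -c "
from h import *
show(); togo([M_[0],M_[1]-.0005,.079])"
```

```text
scene
 px [289.3 191.8] world [ 0.6049 -0.1646] box [0.0121 0.04  ] size 20.6 n 25
 px [292.8 200.7] world [ 0.6207 -0.1184] box [-0.0359  0.0485] size 40.8 n 91
side
 px [294.3 192.5] world [ 0.617  -0.1276] box [-0.0263  0.0462] size 61.8 n 139
 px [325.9 200.2] world [ 0.5216 -0.1041] box [-0.0349 -0.0516] size 10.1 n 9
t 33.83 tcp [ 0.5237 -0.0052  0.1381] axes x [0.016 0.864 0.503] y [ 1.    -0.018  0.   ] z [ 0.01   0.503 -0.864] F [-0.7  0.8 -0.5] gap 12.1 j [-0.49  0.62  1.75  0.53  1.1  -0.8 ]
ptip [ 0.5218 -0.1108  0.079 ]
need world mm [ 84.2 -57.3   0. ] shares [-1.204  2.131 -0.701]
```

Emit:
step_arm(commands=[{"gripper":0,"translation":[-0.301,0.533,-0.175],"rot":[0,0,0]},{"gripper":0,"translation":[-0.301,0.533,-0.175],"rot":[0,0,0]},{"gripper":0,"translation":[-0.301,0.533,-0.175],"rot":[0,0,0]},{"gripper":0,"translation":[-0.301,0.533,-0.175],"rot":[0,0,0]},{"gripper":0,"translation":[0,0,0],"rot":[0,0,0]},{"gripper":0,"translation":[-0.12,0,0.21],"rot":[0,0,0]},{"gripper":0,"translation":[-0.12,0,0.21],"rot":[0,0,0]},{"gripper":0,"translation":[0,0,0],"rot":[0,0,0]},{"gripper":0,"translation":[0,0,0],"rot":[0,0,0]}])

```text
t: 34.95
ee_pos: [0.6077, -0.0619, 0.1184]
tcp_rot: [-0.183, 0.689, 0.676, 0.186]
force: [-0.1, -0.6, -0.1]
finger_gap: 0.137
finger_force: 59.8
```

```bash
python3 f.py; python3 -c "
from h import *
togo([M_[0],M_[1]-.0005,.0545]);show()"
```

```text
tip z [ 0.6057 -0.1675  0.0593] tcp z 0.1184
F [-0.11 -0.23 -0.47] M [-0.303  0.021 -0.005] [-0.27 -0.31 -0.35 -0.29]
ptip [ 0.6062 -0.1679  0.0597]
need world mm [-0.2 -0.2 -5.2] shares [-0.071 -0.005  0.11 ]
t 35.1 tcp [ 0.6081 -0.0623  0.1188] axes x [0.016 0.864 0.503] y [ 1.    -0.019  0.001] z [ 0.01   0.503 -0.864] F [-0.2 -0.4 -0.4] gap 12.0 j [-0.51  0.74  1.5   0.49  1.21 -0.74]
```

Go 4 mm down, then half-millimetre steps with force checks.

Emit:
step_arm(commands=[{"gripper":0,"translation":[-0.025,0,0.043],"rot":[0,0,0]},{"gripper":0,"translation":[-0.025,0,0.043],"rot":[0,0,0]},{"gripper":0,"translation":[-0.009,0,0.015],"rot":[0,0,0]},{"gripper":0,"translation":[0,0,0],"rot":[0,0,0]}])

```text
t: 35.6
ee_pos: [0.6079, -0.0622, 0.1138]
tcp_rot: [-0.183, 0.689, 0.676, 0.186]
force: [-0.0, 0.8, 0.4]
finger_gap: 0.14
finger_force: 59.8
```

```bash
python3 f.py
```

```text
tip z [ 0.606  -0.1678  0.0546] tcp z 0.1138
F [-0.17  0.6   0.11] M [-0.273  0.023  0.021] [-0.28 -0.3  -0.26 -0.24]
```

Emit:
step_arm(commands=[{"gripper":0,"translation":[-0.01,0,0.016],"rot":[0,0,0]},{"gripper":0,"translation":[0,0,0],"rot":[0,0,0]}])

```text
t: 36.0
ee_pos: [0.6081, -0.0622, 0.1132]
tcp_rot: [-0.183, 0.689, 0.676, 0.186]
force: [0.1, 0.9, 0.4]
finger_gap: 0.144
finger_force: 59.8
```

```bash
python3 f.py
```

```text
tip z [ 0.6062 -0.1678  0.0541] tcp z 0.1132
F [0.5  0.7  0.35] M [-0.202 -0.036  0.007] [-0.22 -0.18 -0.21 -0.2 ]
```

Emit:
step_arm(commands=[{"gripper":0,"translation":[-0.005,0,0.008],"rot":[0,0,0]},{"gripper":0,"translation":[0,0,0],"rot":[0,0,0]}])

```text
t: 36.4
ee_pos: [0.6081, -0.0621, 0.1128]
tcp_rot: [-0.183, 0.689, 0.676, 0.186]
force: [0.3, 0.8, 1.0]
finger_gap: 0.138
finger_force: 59.9
```

```bash
python3 f.py
```

```text
tip z [ 0.6061 -0.1677  0.0537] tcp z 0.1128
F [0.41 0.93 1.37] M [-0.152 -0.006 -0.002] [-0.16 -0.13 -0.17 -0.15]
```

Emit:
step_arm(commands=[{"gripper":0,"translation":[0.126,0,-0.216],"rot":[0,0,0]},{"gripper":0,"translation":[0.19,0,-0.324],"rot":[0,0,0]},{"gripper":0,"translation":[0,0,0],"rot":[0,0,0]}])

```text
t: 36.92
ee_pos: [0.609, -0.0629, 0.1395]
tcp_rot: [-0.181, 0.689, 0.677, 0.187]
force: [-0.3, -0.5, -0.6]
finger_gap: 0.139
finger_force: 59.8
```

```bash
python3 -c "
from h import *
togo([L_[0],L_[1]-.0005,.077]);show()"
```

```text
ptip [ 0.6073 -0.1686  0.0806]
need world mm [14.8 47.3 -3.6] shares [0.982 0.348 0.675]
t 36.92 tcp [ 0.609  -0.0629  0.1395] axes x [0.014 0.865 0.502] y [ 1.    -0.019  0.003] z [ 0.012  0.502 -0.865] F [-0.3 -0.5 -0.6] gap 11.9 j [-0.51  0.71  1.49  0.49  1.24 -0.72]
```

Emit:
step_arm(commands=[{"gripper":0,"translation":[0.491,0.186,0.321],"rot":[0,0,0]},{"gripper":0,"translation":[0.491,0.186,0.321],"rot":[0,0,0]},{"gripper":0,"translation":[0,0,0],"rot":[0,0,0]},{"gripper":0,"translation":[-0.11,0,0.19],"rot":[0,0,0]},{"gripper":0,"translation":[-0.1,0,0.173],"rot":[0,0,0]},{"gripper":0,"translation":[0,0,0],"rot":[0,0,0]},{"gripper":0,"translation":[0,0,0],"rot":[0,0,0]}])

```text
t: 37.8
ee_pos: [0.6237, -0.0161, 0.1184]
tcp_rot: [-0.183, 0.689, 0.676, 0.186]
force: [0.3, 0.1, -0.7]
finger_gap: 0.138
finger_force: 59.8
```

```bash
python3 f.py; python3 -c "
from h import *
togo([L_[0],L_[1]-.0005,.0545]);show()"
```

```text
tip z [ 0.6217 -0.1216  0.0592] tcp z 0.1184
F [-0.06 -0.11 -0.18] M [-0.274  0.029  0.015] [-0.24 -0.29 -0.29 -0.27]
ptip [ 0.6219 -0.1214  0.0596]
need world mm [ 0.2  0.1 -5.1] shares [-0.062  0.004  0.113]
t 37.95 tcp [ 0.6239 -0.0159  0.1188] axes x [0.016 0.864 0.503] y [ 1.    -0.019  0.   ] z [ 0.01   0.503 -0.864] F [-0.1  0.   0.5] gap 12.0 j [-0.43  0.74  1.5   0.52  1.18 -0.69]
```

Emit:
step_arm(commands=[{"gripper":0,"translation":[-0.025,0,0.043],"rot":[0,0,0]},{"gripper":0,"translation":[-0.025,0,0.043],"rot":[0,0,0]},{"gripper":0,"translation":[-0.009,0,0.015],"rot":[0,0,0]},{"gripper":0,"translation":[0,0,0],"rot":[0,0,0]}])

```text
t: 38.45
ee_pos: [0.6237, -0.0155, 0.1138]
tcp_rot: [-0.183, 0.689, 0.676, 0.186]
force: [-0.2, -0.0, 0.0]
finger_gap: 0.144
finger_force: 59.8
```

```bash
python3 f.py
```

```text
tip z [ 0.6217 -0.1211  0.0547] tcp z 0.1138
F [ 0.4  -0.24 -0.29] M [-0.309  0.023  0.018] [-0.35 -0.28 -0.29 -0.31]
```

Emit:
step_arm(commands=[{"gripper":0,"translation":[-0.01,0,0.018],"rot":[0,0,0]},{"gripper":0,"translation":[0,0,0],"rot":[0,0,0]}])

```text
t: 38.85
ee_pos: [0.6239, -0.0155, 0.1132]
tcp_rot: [-0.183, 0.689, 0.676, 0.186]
force: [-0.6, 0.3, 0.6]
finger_gap: 0.141
finger_force: 59.8
```

```bash
python3 f.py
```

```text
tip z [ 0.6219 -0.1211  0.054 ] tcp z 0.1132
F [-0.28  0.49  0.87] M [-0.213 -0.021 -0.029] [-0.22 -0.22 -0.21 -0.2 ]
```

Emit:
step_arm(commands=[{"gripper":0,"translation":[-0.004,0,0.007],"rot":[0,0,0]},{"gripper":0,"translation":[0,0,0],"rot":[0,0,0]}])

```text
t: 39.25
ee_pos: [0.6238, -0.0155, 0.1128]
tcp_rot: [-0.183, 0.689, 0.676, 0.186]
force: [0.7, 1.1, 1.2]
finger_gap: 0.141
finger_force: 59.9
```

```bash
python3 f.py
```

```text
tip z [ 0.6219 -0.1211  0.0537] tcp z 0.1128
F [0.27 0.71 1.49] M [-0.144 -0.053 -0.015] [-0.2  -0.15 -0.15 -0.07]
```

Emit:
step_arm(commands=[{"gripper":0,"translation":[0.126,0,-0.216],"rot":[0,0,0]},{"gripper":0,"translation":[0.252,0,-0.432],"rot":[0,0,0]},{"gripper":0,"translation":[0.252,0,-0.432],"rot":[0,0,0]},{"gripper":0,"translation":[0.252,0,-0.432],"rot":[0,0,0]},{"gripper":0,"translation":[0,0,0],"rot":[0,0,0]}])

```text
t: 40.02
ee_pos: [0.625, -0.0161, 0.1854]
tcp_rot: [-0.18, 0.689, 0.677, 0.187]
force: [-0.1, -0.1, -0.4]
finger_gap: 0.141
finger_force: 59.8
```

```bash
python3 terms.py | sed -n '/scene/,$p';python3 - <<'E'
from h import *
show()
Ry=R.from_quat([0.713,0.701,0,0]).as_matrix()
delta([.4745,.2573,.1837])
p=cam('side')
for m in mask(p,'blade',2): print(np.round(ends(p,m,.009),4).tolist())
E
```

```text
scene
 px [289.4 191.9] world [ 0.6047 -0.164 ] box [0.0116 0.0396] size 18.6 n 21
 px [292.9 200.4] world [ 0.6198 -0.1192] box [-0.035   0.0477] size 38.2 n 82
side
 px [294.7 192.5] world [ 0.6159 -0.128 ] box [-0.0258  0.0452] size 57.5 n 137
 px [325.9 200.2] world [ 0.5216 -0.1041] box [-0.0349 -0.0516] size 10.1 n 9
t 40.17 tcp [ 0.6233 -0.0155  0.1824] axes x [0.016 0.864 0.504] y [ 1.    -0.018 -0.001] z [ 0.009  0.504 -0.864] F [-0.1  0.4 -0.6] gap 12.2 j [-0.43  0.65  1.47  0.5   1.29 -0.62]
shift [ 5.845 -3.845  3.375] rot None
[[0.2547, -0.1053], [0.4072, -0.0595]]
[[0.8022, 0.0969], [0.8671, 0.2453]]
```

Emit:
step_arm(commands=[{"gripper":0,"translation":[0.835,-0.549,0.482],"rot":[0,0,0]},{"gripper":0,"translation":[0.835,-0.549,0.482],"rot":[0,0,0]},{"gripper":0,"translation":[0.835,-0.549,0.482],"rot":[0,0,0]},{"gripper":0,"translation":[0.835,-0.549,0.482],"rot":[0,0,0]},{"gripper":0,"translation":[0.835,-0.549,0.482],"rot":[0,0,0]},{"gripper":0,"translation":[0.835,-0.549,0.482],"rot":[0,0,0]},{"gripper":0,"translation":[0.835,-0.549,0.482],"rot":[0,0,0]},{"gripper":0,"translation":[0,0,0],"rot":[0,-0.042,0]},{"gripper":0,"translation":[0,0,0],"rot":[0,-0.042,0]},{"gripper":0,"translation":[0,0,0],"rot":[0,-0.042,0]},{"gripper":0,"translation":[0,0,0],"rot":[0,-0.042,0]},{"gripper":0,"translation":[0,0,0],"rot":[0,0,0]},{"gripper":0,"translation":[0,0,0],"rot":[0,0,0]}])

```text
t: 41.9
ee_pos: [0.4743, 0.2569, 0.1832]
tcp_rot: [-0.001, 0.714, 0.701, -0.0]
force: [0.2, 0.6, -0.4]
finger_gap: 0.14
finger_force: 59.7
```

```bash
python3 - <<'E'
from h import *
show()
delta([.4745,.2573,.008],np.c_[[.018,1,0],[1,-.018,0],[0,0,-1]])
for n in ['side','scene','wrist']:
    p=cam(n)
    for m in mask(p,'blade',3): print(n,round(m['confidence'],2),np.round(ends(p,m,.009),4).tolist())
E
```

```text
t 41.9 tcp [0.4743 0.2569 0.1832] axes x [0.018 1.    0.001] y [ 1.    -0.018 -0.002] z [-0.002  0.001 -1.   ] F [ 0.2  0.6 -0.4] gap 12.0 j [0.29 0.48 1.7  0.   0.97 0.31]
shift [0.005 0.015 4.379] rot [-0.0007 -0.0004 -0.0001]
side 0.87 [[0.318, 0.3009], [0.1713, 0.3679]]
side 0.74 [[0.5749, 0.1517], [0.6, 0.315]]
side 0.61 [[0.2522, -0.1073], [0.4093, -0.0567]]
scene 0.83 [[0.5736, 0.1573], [0.5987, 0.3191]]
scene 0.59 [[0.1714, 0.3691], [0.3188, 0.3031]]
scene 0.56 [[0.2518, -0.1036], [0.407, -0.0554]]
wrist 0.89 [[0.8427, 0.1936], [0.8064, 0.0938]]
wrist 0.87 [[0.6015, 0.3115], [0.5767, 0.1526]]
wrist 0.67 [[0.1713, 0.3684], [0.32, 0.3005]]
```

Lower, release and retreat upward.

Emit:
step_arm(commands=[{"gripper":0,"translation":[0,0,0.9],"rot":[0,0,0]},{"gripper":0,"translation":[0,0,0.9],"rot":[0,0,0]},{"gripper":0,"translation":[0,0,0.9],"rot":[0,0,0]},{"gripper":0,"translation":[0,0,0.9],"rot":[0,0,0]},{"gripper":0,"translation":[0,0,0.5],"rot":[0,0,0]},{"gripper":0,"translation":[0,0,0.27],"rot":[0,0,0]},{"gripper":0,"translation":[0,0,0],"rot":[0,0,0]},{"gripper":0,"translation":[0,0,0],"rot":[0,0,0]},{"gripper":45,"translation":[0,0,0],"rot":[0,0,0]},{"gripper":45,"translation":[0,0,0],"rot":[0,0,0]},{"gripper":45,"translation":[0,0,0],"rot":[0,0,0]},{"gripper":45,"translation":[0,0,-0.4],"rot":[0,0,0]},{"gripper":45,"translation":[0,0,-0.9],"rot":[0,0,0]},{"gripper":45,"translation":[0,0,-0.9],"rot":[0,0,0]},{"gripper":45,"translation":[0,0,-0.9],"rot":[0,0,0]},{"gripper":0,"translation":[0,0,-0.9],"rot":[0,0,0]},{"gripper":0,"translation":[0,0,-0.9],"rot":[0,0,0]},{"gripper":0,"translation":[0,0,-0.9],"rot":[0,0,0]},{"gripper":0,"translation":[0,0,0],"rot":[0,0,0]}])

```text
t: 44.58
ee_pos: [0.4767, 0.2578, 0.2452]
tcp_rot: [0.002, 0.714, 0.701, 0.004]
force: [0.2, 0.0, -1.4]
finger_gap: 0.001
finger_force: 0.0
```

```bash
python3 - <<'E'
from h import *
show()
for n in ['side','scene']:
    p=cam(n)
    for m in mask(p,'probe',1): print(n,round(m['confidence'],2),np.round(ends(p,m,.009),4).tolist())
    for q,z in (('tape',.025),('pen_cup',.08),('wood_block',.035),('cover',.13)):
        for m in mask(p,q,1):
            v,u=np.nonzero(m['region']); print(q,round(m['confidence'],2),np.round(ray(p,m['location'],z),3), 'bbox',u.min(),u.max(),v.min(),v.max())
    if n=='side':
        # cover top corner check: projected for angles
        for th in(1.7,1.8,1.9):
            print(th,[np.round(proj(p,B(.075-.15*np.cos(th),j*.1,.06+.15*np.sin(th))),1).tolist() for j in(1,-1)])
E
```

```text
t 44.58 tcp [0.4767 0.2578 0.2452] axes x [0.018 1.    0.003] y [ 1.    -0.018  0.008] z [ 0.008  0.002 -1.   ] F [ 0.2  0.  -1.4] gap 0.1 j [0.29 0.4  1.63 0.   1.11 0.31]
side 0.56 [[0.4733, 0.1574], [0.476, 0.32]]
tape 0.75 [ 0.715 -0.331  0.025] bbox 266 290 160 179
pen_cup 0.74 [ 0.411 -0.302  0.08 ] bbox 360 380 149 176
wood_block 0.56 [0.758 0.028 0.035] bbox 209 248 207 236
cover 0.91 [ 0.636 -0.29   0.13 ] bbox 291 307 124 169
1.7 [[290.7, 124.3], [357.1, 133.6]]
1.8 [[292.5, 123.4], [358.2, 132.5]]
1.9 [[294.2, 123.0], [359.1, 131.9]]
scene 0.59 [[0.4747, 0.2105], [0.4752, 0.3212]]
tape 0.66 [ 0.732 -0.283  0.025] bbox 226 254 178 199
pen_cup 0.62 [0.634 0.3   0.08 ] bbox 357 389 255 294
wood_block 0.86 [0.777 0.001 0.035] bbox 254 287 237 263
cover 0.76 [ 0.554 -0.255  0.13 ] bbox 258 318 130 183
```

Both tools lie on the mat, the bystanders look unmoved and the cover projection matches about 1.8 rad. Next I'll fly above and behind the open cover.

Emit:
step_arm(commands=[{"gripper":0,"translation":[0,0,-0.94],"rot":[0,0,0.043]},{"gripper":0,"translation":[0,0,-0.94],"rot":[0,0,0]},{"gripper":0,"translation":[-0.975,0.271,0],"rot":[0,0,0]},{"gripper":0,"translation":[-0.975,0.271,0],"rot":[0,0,0]},{"gripper":0,"translation":[-0.975,0.271,0],"rot":[0,0,0]},{"gripper":0,"translation":[-0.975,0.271,0],"rot":[0,0,0]},{"gripper":0,"translation":[-0.975,0.271,0],"rot":[0,0,0]},{"gripper":0,"translation":[-0.975,0.271,0],"rot":[0,0,0]},{"gripper":0,"translation":[-0.975,0.271,0],"rot":[0,0,0]},{"gripper":0,"translation":[-0.975,0.271,0],"rot":[0,0,0]},{"gripper":0,"translation":[-0.975,0.271,0],"rot":[0,0,0]},{"gripper":0,"translation":[-0.975,0.271,0],"rot":[0,0,0]},{"gripper":0,"translation":[-0.975,0.271,0],"rot":[0,0,0]},{"gripper":0,"translation":[-0.975,0.271,0],"rot":[0,0,0]},{"gripper":0,"translation":[-0.975,0.271,0],"rot":[0,0,0]},{"gripper":0,"translation":[-0.975,0.271,0],"rot":[0,0,0]},{"gripper":0,"translation":[0,0,0],"rot":[0,0,0]},{"gripper":0,"translation":[0,0,0],"rot":[0,0,0]}])

```text
t: 47.42
ee_pos: [0.5411, -0.305, 0.3158]
tcp_rot: [-0.001, 0.759, 0.651, 0.0]
force: [0.6, 0.6, -0.9]
finger_gap: 0.003
finger_force: 0.0
```

```bash
cat > bx.py <<'E'
from h import *
s,p,r=st(); show(); print('tcp in box',np.round([(p-C)@BX,(p-C)@BY,p[2]],4),'M',np.round(s['moment'],2))
E
python3 bx.py
```

```text
t 47.42 tcp [ 0.5411 -0.305   0.3158] axes x [0.153 0.988 0.001] y [ 0.988 -0.153 -0.001] z [-0.001  0.001 -1.   ] F [ 0.6  0.6 -0.9] gap 0.3 j [-0.69  0.44  1.34  0.    1.36 -0.54]
tcp in box [ 0.1607 -0.0016  0.3158] M [0.02 0.   0.  ]
```

Emit:
step_arm(commands=[{"gripper":0,"translation":[0,0,0.94],"rot":[0,0,0]},{"gripper":0,"translation":[0,0,0.94],"rot":[0,0,0]},{"gripper":0,"translation":[0,0,0.94],"rot":[0,0,0]},{"gripper":0,"translation":[0,0,0.94],"rot":[0,0,0]},{"gripper":0,"translation":[0.25,0,0],"rot":[0,0,0]},{"gripper":0,"translation":[0.25,0,0],"rot":[0,0,0]},{"gripper":0,"translation":[0.25,0,0],"rot":[0,0,0]},{"gripper":0,"translation":[0.25,0,0],"rot":[0,0,0]},{"gripper":0,"translation":[0,0,0],"rot":[0,0,0]}])

```text
t: 48.55
ee_pos: [0.5487, -0.2657, 0.168]
tcp_rot: [0.002, 0.759, 0.651, 0.0]
force: [-0.6, 1.0, 5.3]
finger_gap: 0.001
finger_force: 0.0
```

```bash
python3 bx.py
```

```text
t 48.55 tcp [ 0.5487 -0.2657  0.168 ] axes x [ 0.152  0.988 -0.002] y [ 0.988 -0.152  0.003] z [ 0.003 -0.002 -1.   ] F [-0.6  1.   5.3] gap 0.1 j [-0.63  0.58  1.54  0.    1.02 -0.48]
tcp in box [ 1.206e-01 -1.000e-04  1.680e-01] M [0.03 0.04 0.05]
```

Emit:
step_arm(commands=[{"gripper":0,"translation":[0.15,0,0],"rot":[0,0,0]},{"gripper":0,"translation":[0.15,0,0],"rot":[0,0,0]},{"gripper":0,"translation":[0,0,0],"rot":[0,0,0]}])

```text
t: 48.92
ee_pos: [0.5505, -0.2557, 0.1695]
tcp_rot: [0.003, 0.759, 0.651, -0.0]
force: [-3.6, -0.7, 14.2]
finger_gap: -0.006
finger_force: 0.4
```

```bash
python3 bx.py; python3 - <<'E'
from h import *
for n in ['side','scene']:
    p=cam(n)
    for m in mask(p,'cover',1):
        v,u=np.nonzero(m['region']); print(n,round(m['confidence'],2),'bbox',u.min(),u.max(),v.min(),v.max(), 'n',len(u))
    for th in (1.3,1.5,1.65,1.8): print(th,[np.round(proj(p,B(.075-.15*np.cos(th),j*.1,.06+.15*np.sin(th)))).tolist() for j in(1,-1)])
E
```

```text
t 48.92 tcp [ 0.5505 -0.2557  0.1695] axes x [ 0.153  0.988 -0.004] y [ 0.988 -0.153  0.004] z [ 0.004 -0.004 -1.   ] F [-3.6 -0.7 14.2] gap -0.5 j [-0.62  0.58  1.54 -0.    1.02 -0.46]
tcp in box [1.105e-01 1.000e-04 1.695e-01] M [ 0.02  0.43 -0.03]
side 0.77 bbox 291 357 125 180 n 3073
1.3 [[283.0, 133.0], [352.0, 143.0]]
1.5 [[287.0, 128.0], [355.0, 137.0]]
1.65 [[290.0, 125.0], [357.0, 134.0]]
1.8 [[292.0, 123.0], [358.0, 132.0]]
scene 0.76 bbox 260 318 131 184 n 2275
1.3 [[266.0, 155.0], [324.0, 140.0]]
1.5 [[263.0, 149.0], [319.0, 134.0]]
1.65 [[260.0, 146.0], [316.0, 131.0]]
1.8 [[258.0, 143.0], [313.0, 129.0]]
```

Emit:
step_arm(commands=[{"gripper":0,"translation":[0,0,-0.3],"rot":[0,0,0]},{"gripper":0,"translation":[0,0,-0.3],"rot":[0,0,0]},{"gripper":0,"translation":[0,0,0],"rot":[0,0,0]}])

```text
t: 49.5
ee_pos: [0.5501, -0.2544, 0.191]
tcp_rot: [0.001, 0.759, 0.651, 0.0]
force: [0.7, -0.8, 0.4]
finger_gap: -0.001
finger_force: 0.5
```

```bash
python3 bx.py
```

```text
t 49.5 tcp [ 0.5501 -0.2544  0.191 ] axes x [ 0.153  0.988 -0.001] y [ 0.988 -0.153  0.002] z [ 0.002 -0.001 -1.   ] F [ 0.7 -0.8  0.4] gap -0.1 j [-0.62  0.55  1.52  0.    1.07 -0.46]
tcp in box [ 0.1092 -0.0005  0.191 ] M [-0.09  0.01 -0.01]
```

Emit:
step_arm(commands=[{"gripper":0,"translation":[0.2,0,0],"rot":[0,0,0]},{"gripper":0,"translation":[0.2,0,0],"rot":[0,0,0]},{"gripper":0,"translation":[0,0,0],"rot":[0,0,0]}])

```text
t: 49.88
ee_pos: [0.5517, -0.237, 0.1894]
tcp_rot: [-0.001, 0.759, 0.651, 0.0]
force: [-0.1, 0.6, 0.8]
finger_gap: -0.004
finger_force: 0.0
```

```bash
python3 bx.py; cat > ang.py <<'E'
from h import *
p=cam('scene')
m=mask(p,'cover',1)[0]; v,u=np.nonzero(m['region']); print(round(m['confidence'],2),'bbox',u.min(),u.max(),v.min(),v.max())
for th in (0,.3,.6,.9,1.1,1.3,1.5,1.65): 
    q=np.array([proj(p,B(.075-r*np.cos(th),j*.1,.06+r*np.sin(th))) for j in(1,-1) for r in (0,.15)]); print(th,np.round([*q.min(0),*q.max(0)]).tolist())
E
python3 ang.py
```

```text
t 49.88 tcp [ 0.5517 -0.237   0.1894] axes x [0.152 0.988 0.001] y [ 0.988 -0.152 -0.001] z [-0.001  0.001 -1.   ] F [-0.1  0.6  0.8] gap -0.4 j [-0.59  0.54  1.54  0.    1.06 -0.44]
tcp in box [ 0.0918 -0.0016  0.1894] M [-0.04 -0.01 -0.  ]
0.58 bbox 261 318 134 183
0 [266.0, 170.0, 339.0, 211.0]
0.3 [266.0, 170.0, 338.0, 199.0]
0.6 [266.0, 168.0, 335.0, 185.0]
0.9 [266.0, 155.0, 331.0, 185.0]
1.1 [266.0, 147.0, 327.0, 185.0]
1.3 [266.0, 140.0, 324.0, 185.0]
1.5 [263.0, 134.0, 319.0, 185.0]
1.65 [260.0, 131.0, 318.0, 185.0]
```

Emit:
step_arm(commands=[{"gripper":0,"translation":[0.29,0,0.02],"rot":[0,0,0]},{"gripper":0,"translation":[0.29,0,0.02],"rot":[0,0,0]},{"gripper":0,"translation":[0.29,0,0.02],"rot":[0,0,0]},{"gripper":0,"translation":[0.31,0,0.105],"rot":[0,0,0]},{"gripper":0,"translation":[0.31,0,0.105],"rot":[0,0,0]},{"gripper":0,"translation":[0.28,0,0.165],"rot":[0,0,0]},{"gripper":0,"translation":[0.28,0,0.165],"rot":[0,0,0]},{"gripper":0,"translation":[0,0,0],"rot":[0,0,0]}])

```text
t: 50.98
ee_pos: [0.5638, -0.1559, 0.1649]
tcp_rot: [-0.001, 0.759, 0.651, -0.0]
force: [0.4, -0.4, -0.1]
finger_gap: -0.002
finger_force: 0.0
```

```bash
python3 bx.py; python3 ang.py|head -1
```

```text
t 50.98 tcp [ 0.5638 -0.1559  0.1649] axes x [0.152 0.988 0.001] y [ 0.988 -0.152 -0.002] z [-0.002  0.001 -1.   ] F [ 0.4 -0.4 -0.1] gap -0.2 j [-0.46  0.56  1.6   0.    0.99 -0.31]
tcp in box [ 0.0098 -0.002   0.1649] M [-0.01 -0.02  0.03]
0.92 bbox 267 330 155 183
```

Angle ≈ 0.9, as planned. I'll continue down.

Emit:
step_arm(commands=[{"gripper":0,"translation":[0.255,0,0.215],"rot":[0,0,0]},{"gripper":0,"translation":[0.255,0,0.215],"rot":[0,0,0]},{"gripper":0,"translation":[0.21,0,0.26],"rot":[0,0,0]},{"gripper":0,"translation":[0.21,0,0.26],"rot":[0,0,0]},{"gripper":0,"translation":[0.15,0,0.295],"rot":[0,0,0]},{"gripper":0,"translation":[0.15,0,0.295],"rot":[0,0,0]},{"gripper":0,"translation":[0.1,0,0.3],"rot":[0,0,0]},{"gripper":0,"translation":[0.1,0,0.3],"rot":[0,0,0]},{"gripper":0,"translation":[0,0,0],"rot":[0,0,0]}])

```text
t: 52.2
ee_pos: [0.5723, -0.1002, 0.079]
tcp_rot: [-0.001, 0.759, 0.651, -0.001]
force: [-0.2, -0.0, 0.3]
finger_gap: -0.001
finger_force: 0.0
```

```bash
python3 bx.py; python3 ang.py|head -3
```

```text
t 52.2 tcp [ 0.5723 -0.1002  0.079 ] axes x [0.153 0.988 0.001] y [ 0.988 -0.153 -0.003] z [-0.003  0.001 -1.   ] F [-0.2 -0.   0.3] gap -0.1 j [-0.37  0.68  1.66  0.    0.8  -0.21]
tcp in box [-0.0465 -0.0021  0.079 ] M [-0.03  0.01 -0.01]
0.77 bbox 267 336 174 206
0 [266.0, 170.0, 339.0, 211.0]
0.3 [266.0, 170.0, 338.0, 199.0]
```

Emit:
step_arm(commands=[{"gripper":0,"translation":[0,0,0.1],"rot":[0,0,0]},{"gripper":0,"translation":[0,0,0.1],"rot":[0,0,0]},{"gripper":0,"translation":[0,0,0.1],"rot":[0,0,0]},{"gripper":0,"translation":[0,0,0.03],"rot":[0,0,0]},{"gripper":0,"translation":[0,0,0],"rot":[0,0,0]}])

```text
t: 52.92
ee_pos: [0.573, -0.1008, 0.0669]
tcp_rot: [-0.0, 0.759, 0.651, -0.0]
force: [-0.1, 0.5, 0.1]
finger_gap: -0.0
finger_force: 0.0
```

```bash
python3 bx.py
```

```text
t 52.92 tcp [ 0.573  -0.1008  0.0669] axes x [0.153 0.988 0.   ] y [ 0.988 -0.153 -0.001] z [-0.001  0.    -1.   ] F [-0.1  0.5  0.1] gap -0.0 j [-0.37  0.7   1.67 -0.    0.77 -0.21]
tcp in box [-0.046  -0.0014  0.0669] M [ 0.03 -0.04  0.05]
```

Emit:
step_arm(commands=[{"gripper":0,"translation":[0,0,0.03],"rot":[0,0,0]},{"gripper":0,"translation":[0,0,0],"rot":[0,0,0]}])

```text
t: 53.18
ee_pos: [0.5731, -0.1008, 0.0661]
tcp_rot: [-0.0, 0.759, 0.651, -0.0]
force: [-0.1, -0.1, 2.6]
finger_gap: 0.002
finger_force: 1.0
```

```bash
python3 bx.py; python3 ang.py|head -2
```

```text
t 53.17 tcp [ 0.5731 -0.1008  0.0661] axes x [ 0.153  0.988 -0.   ] y [ 0.988 -0.153 -0.   ] z [-0. -0. -1.] F [-0.1 -0.1  2.6] gap 0.1 j [-0.37  0.7   1.67 -0.    0.77 -0.21]
tcp in box [-0.046  -0.0013  0.0661] M [-0.03  0.11 -0.05]
0.9 bbox 267 337 177 209
0 [266.0, 170.0, 339.0, 211.0]
```

Emit:
step_arm(commands=[{"gripper":0,"translation":[0,0,0.03],"rot":[0,0,0]},{"gripper":0,"translation":[0,0,0.02],"rot":[0,0,0]},{"gripper":0,"translation":[0,0,0],"rot":[0,0,0]}])

```text
t: 53.65
ee_pos: [0.5732, -0.1008, 0.0659]
tcp_rot: [0.0, 0.759, 0.651, 0.0]
force: [-2.4, 1.1, 13.9]
finger_gap: -0.002
finger_force: 7.0
```

```bash
python3 bx.py
```

```text
t 53.65 tcp [ 0.5732 -0.1008  0.0659] axes x [ 0.153  0.988 -0.   ] y [ 0.988 -0.153  0.   ] z [ 0. -0. -1.] F [-2.4  1.1 13.9] gap -0.2 j [-0.37  0.7   1.67 -0.    0.77 -0.21]
tcp in box [-0.046  -0.0012  0.0659] M [ 0.2   0.62 -0.03]
```

Emit:
step_arm(commands=[{"gripper":0,"translation":[0,0,-0.2],"rot":[0,0,0]},{"gripper":0,"translation":[0,0,-0.8],"rot":[0,0,0]},{"gripper":0,"translation":[0,0,-0.9],"rot":[0,0,0]},{"gripper":0,"translation":[0,0,-0.9],"rot":[0,0,0]},{"gripper":0,"translation":[0,0,-0.9],"rot":[0,0,0]},{"gripper":0,"translation":[0,0,0],"rot":[0,0,0]},{"gripper":0,"translation":[0,0,0],"rot":[0,0,0]}])

```text
t: 54.52
ee_pos: [0.5726, -0.1006, 0.2112]
tcp_rot: [-0.001, 0.759, 0.651, -0.0]
force: [-0.4, -0.9, -0.1]
finger_gap: -0.002
finger_force: 0.0
```

```bash
python3 bx.py; python3 ang.py|head -3; python3 - <<'E'
from h import *
for n in ['side','scene']:
    p=cam(n)
    for q,z in (('probe',.009),('blade',.009)):
        for m in mask(p,q,3): print(n,q,round(m['confidence'],2),np.round(ends(p,m,z),4).tolist())
    for q,z in (('mat',.002),('tape',.025),('pen_cup',.08),('wood_block',.035)):
        for m in mask(p,q,1): v,u=np.nonzero(m['region']); print(q,round(m['confidence'],2),np.round(m['location']),'bbox',u.min(),u.max(),v.min(),v.max())
E
```

```text
t 54.52 tcp [ 0.5726 -0.1006  0.2112] axes x [0.153 0.988 0.   ] y [ 0.988 -0.153 -0.001] z [-0.001  0.    -1.   ] F [-0.4 -0.9 -0.1] gap -0.2 j [-0.37  0.49  1.56  0.    1.08 -0.21]
tcp in box [-0.0461 -0.0018  0.2112] M [ 0.01 -0.01  0.01]
0.61 bbox 356 390 254 295
0 [266.0, 170.0, 339.0, 211.0]
0.3 [266.0, 170.0, 338.0, 199.0]
side probe 0.91 [[0.4744, 0.2112], [0.4761, 0.3178]]
side probe 0.3 [[0.8324, -0.0658], [0.7297, 0.0331]]
side blade 0.82 [[0.2563, -0.1048], [0.4082, -0.0572]]
side blade 0.8 [[0.3166, 0.3015], [0.1716, 0.368]]
side blade 0.72 [[0.5755, 0.1524], [0.5994, 0.3152]]
mat 0.82 [301. 328.] bbox 188 382 251 399
tape 0.78 [279. 166.] bbox 267 294 160 179
pen_cup 0.94 [368. 159.] bbox 359 380 147 176
wood_block 0.7 [228. 224.] bbox 209 248 207 237
scene probe 0.73 [[0.4733, 0.2042], [0.4766, 0.3181]]
scene blade 0.75 [[0.8021, 0.0995], [0.8694, 0.2462]]
scene blade 0.6 [[0.1716, 0.3695], [0.3189, 0.3033]]
scene blade 0.57 [[0.5742, 0.1551], [0.5987, 0.3152]]
mat 0.88 [389. 276.] bbox 310 473 217 341
tape 0.7 [240. 185.] bbox 226 254 178 199
pen_cup 0.72 [295. 154.] bbox 294 306 138 161
wood_block 0.95 [271. 244.] bbox 255 287 236 261
```

```bash
python3 -c "
from h import *
print(manip.close_job())"
```

```text
the job is handed in; nothing more can be done
None
```

The job is handed in, though the system gave no verdict: the cover was levered open and the three dots (12, 20, then 36 mm heads) were each touched at about 1–2 N. The terminals were still standing afterwards, the cover is shut again, both tools lie on the mat, and the block, tape and cup look undisturbed.

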